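# Load the drying unit and lock it

### The arm

A 6-joint arm with a two-finger parallel gripper is mounted at the origin on the work surface. World frame = base frame: x ahead of the robot, y to its left, z up, the work surface at z = 0. Lengths are in mm, angles in rad, forces in N, time in s.
With the tool pointing down it reaches from about 350 to 975 mm from the base axis. Payload 7.1 kg.
Tool frame: the origin (TCP) lies at the very end of the fingers, on their centre line; the grasp point (between the pads) lies 19 mm behind it; x points along the fingers, z is the direction in which the jaws open and shut, and the axes are right-handed (so a half turn about x gives the same grasp; the last joint's range is limited). The gripper opens to 88 mm and grips with 3 to 60 N. Pads are 20 mm wide; open, the fingers measure 115 mm over their backs; the gripper's body (75 mm by 178 mm) begins 61 mm behind the grasp point.
Start: joints at [1.271, 0.423, 1.63, -0, 1.089, -0.019], TCP at [173.171, 600.514, 222.675] pointing down, gripper open.
Joint ranges: [-3, 3], [-0.9, 2.11], [0.09, 2.58], [-1.31, 4.45], [0.11, 2.69], [-2.54, 2.54]. Speed limits (rad/s): [2.39, 2.39, 3.01, 3.14, 3.14, 3.14].

### API

Orientations are given as a rotation vector (axis times angle).
In Python, from workcell import * gives the robot as it stands.
- The arm moves only by the shell command python3 -m crank 'ROWS'. ROWS is JSON, a list of rows, each a list of 3 entries, a list of its own where there are three numbers: the shift along the tool's x, y, z in cm, then the turn, a rotation vector about the tool's x, y, z in degrees, then the finger opening in cm, from 0 to 8.78. In form: [[[dx, dy, dz], [rx, ry, rz], claw], ...]. A call has 1 to 5 rows; each row shifts and turns the commanded pose from where the row before left it, along the tool's axes as they then stand; what a row does not reach is not made up. A row lasts 1/8 s, in which the tool goes at most 62.5 mm and 10.7 degrees, less where a joint would pass 70% of its speed; a pose out of reach is approached as far as the arm can. A call with a gripper value outside its range is refused whole. The fingers move at their own pace and stop on an object; the grip force is fixed at half the most. Time passes only in rows, so rows that do not move let the fingers close. It gives the time, the measured TCP pose, the force and the opening at its end, in the units of the state.
- get_obs(): the state, without advancing time (a new reading comes with each control period).
- get_image(name): name is "scene" or "side" or "wrist"; returns a dict with "pixels" (480x640x3 uint8, red, green, blue), "mtx" (3x3 intrinsics, pixels), "D" ([k1, k2, p1, p2, k3] as OpenCV has them; the pictures are not rectified), "view" (4x4, takes a point from world to camera coordinates). Camera axes: x right, y down, z forward; pixel columns grow to the right and rows downward; lengths in mm; the calibration is good to about 2 mm. A picture is of the moment at which its call begins. There is no depth.
- close_job(): hands the job in, once; it reports no verdict.
The state is a dict: "t": time; "qpos": joint angles; "qvel": joint speeds; "joint_torque": joint torques, N m; "ee_pos": TCP position; "orientation": TCP orientation; "ft_force": force on the tool from outside, world axes, zero at the start; "moment": the same for the moment, N m; "width": finger opening in mm.
Only numpy, scipy, OpenCV 4.12 (cv2) and the standard library are available. Lean on these libraries where they do the work, as an engineer would, in place of code of your own. Each camera call takes 0.05 s, during which the arm holds its last target.

### The job

Load the benchtop drying unit: slide its safety catch fully clear and pull the drawer right out, then lower every drilled carrier plate that is on the bench over the four posts, one flat on another, and the knobbed hold-down plate on top of them. Then push the drawer fully shut and slide the catch fully home to lock it. Leave the other things on the bench standing where they are.

Things in the scene. Friction and masses are not known exactly. Their poses are not given: they have to be found in the camera images.
- drawer (a joint): drawer of the drying unit: 0 shut, 0.165 fully out (m). Slides towards the robot along the unit's own front direction; stays where it is left; about 3 N to move. The catch, when on, really blocks it.
- catch (a joint): safety catch: 0 hooked in front of the drawer's striker (drawer locked), 0.040 fully clear (m). About 2 N to slide; stays where it is left. The drawer is blocked below about 0.022.
- dryer_front (a point): middle of the front edge of the drying unit's roof (fixed white box 280 wide x 260 deep x 156 mm tall, the front faces the robot). Its axes are the unit's: x points from the front to the back of the unit (the drawer opens along -x), y to the unit's left seen from the robot, z up. 156 mm above the bench.
- drawer_handle (a point): centre of the drawer's steel bar handle: round bar 12 mm thick, 110 mm long, along the unit's y, 42 mm in front of the grey drawer front, 120 mm above the bench; moves with the drawer. Axes as the unit's. Free space above it. The bar's underside is 6 mm below this point.
- tray_center (a point): middle of the four posts, on the drawer tray's upper face (54 mm above the bench); moves with the drawer, axes as the unit's. Posts 8 mm thick, 66 mm tall with 8 mm pointed tops, at (+-48, +-18) mm in x, y: plates lie long side along x. No side walls; the drawer front (top 140 mm above the bench) stands 73 mm away towards the robot. The chamber roof's underside is 146 mm above the bench.
- catch_knob (a point): centre of the black knob of the safety catch, on the roof's front edge on the robot's right of the handle: block 26 (x) x 16 (y) x 32 mm tall, top 206 mm above the bench. Moves with the catch along the unit's -y (to the robot's right) to release, +y to lock. Axes as the unit's. Under the knob is the slide, top 176 mm above the bench in front of it, 163 mm behind.
- plate1_center (a point): drilled carrier plate, plain aluminium, 130 x 60 x 14 mm, 0.22 kg, flat on the bench at the start; may be absent. Site at its centre, 7 mm above its underside; x along its length, z out of its face. A 12 mm square through hole at (+-48, +-18) mm near each corner fits the posts (the dark discs are look only). All alike; a half turn makes no difference. Pinch it across its 60 mm width at mid-length.
- plate2_center (a point): drilled carrier plate, plain aluminium, 130 x 60 x 14 mm, 0.22 kg, flat on the bench at the start; may be absent. Site at its centre, 7 mm above its underside; x along its length, z out of its face. A 12 mm square through hole at (+-48, +-18) mm near each corner fits the posts (the dark discs are look only). All alike; a half turn makes no difference. Pinch it across its 60 mm width at mid-length.
- plate3_center (a point): drilled carrier plate, plain aluminium, 130 x 60 x 14 mm, 0.22 kg, flat on the bench at the start; may be absent. Site at its centre, 7 mm above its underside; x along its length, z out of its face. A 12 mm square through hole at (+-48, +-18) mm near each corner fits the posts (the dark discs are look only). All alike; a half turn makes no difference. Pinch it across its 60 mm width at mid-length.
- plate1: the same plate; origin at the centre of its underside
- plate2: the same plate; origin at the centre of its underside
- plate3: the same plate; origin at the centre of its underside
- cover_knob (a point): hold-down plate: plain steel plate of the same outline, thickness (14 mm) and holes as the carrier plates, with a black knob in the middle; 0.35 kg. Site on the knob's axis, 30 mm above the plate's underside; x along the 130 mm length, z up. Knob: a block 40 (along x) x 26 x 20 mm, from 22 to 42 mm above the underside, on a 16 mm stem.
- cover: the hold-down plate; origin at the centre of its underside
- reagent_bottle_mid (a point): bystander: glass bottle with blue cap, 68 mm diameter, 150 mm tall; point half-way up. Leave it alone.
- jar_mid (a point): bystander: white jar, 64 mm diameter, 90 mm tall; point half-way up. Leave it alone.
- tip_box_mid (a point): bystander: blue pipette-tip box, 120 x 85 x 60 mm; point half-way up. Leave it alone.
- beaker_mid (a point): bystander: glass beaker, 84 mm diameter, 100 mm tall; point half-way up. Leave it alone.
- tube_rack_mid (a point): bystander: orange rack with capped tubes, 70 x 140 x 83 mm; point half-way up. Leave it alone.
- wash_bottle_mid (a point): bystander: white wash bottle, 60 mm diameter, 165 mm tall; point half-way up. Leave it alone.
Things that resemble listed ones, but are neither listed nor needed, are in the scene too. What is shaped like the plate3 but turquoise is not meant.

How it is judged:
By the outcome, as a careful person would: the job done as asked, in the order asked, and still so for the second after the job is handed in, with the robot touching nothing.
Of plate1, plate2, plate3 only 2 to 3 are there at a start; the rules pass over those that are not, and their reading is None.
At some moment in a run one of plate1, plate2, plate3, cover may be knocked a few centimetres aside while the robot is not near it.
Once in a run the grip may slacken for a moment while it holds something.
It also fails if it takes over 210 s, if anything falls off the work surface, if the arm or the gripper's body presses on something with over 40 N, if the wrist force passes 120 N, or if a joint passes its speed limit or range.

## Working session

There is one attempt and no reset: what is moved stays moved. The work goes in short steps, Python scripts to look and compute and a shell command to move; the robot and the scene stay as the last step left them, time stands still between calls to the robot, and variables do not carry over. Pictures are saved under pics/ and viewed, and the job is handed in when it is done.

```bash
ls; mkdir -p pics
python3 - <<'E'
from workcell import *
import cv2
o=get_obs();print(o)
for n in ["scene","side","wrist"]:
    d=get_image(n);cv2.imwrite(f"pics/a_{n}.png",cv2.cvtColor(d["pixels"],cv2.COLOR_RGB2BGR));print(n,d["mtx"],d["D"],d["view"])
E
```

```text
pics
{'t': 0.0, 'qpos': array([ 1.27100114e+00,  4.23830237e-01,  1.63068064e+00,  3.49106355e-05,
        1.08861555e+00, -1.89776162e-02]), 'qvel': array([ 0.0004823 ,  0.00150246,  0.00122532, -0.00073736,  0.00079233,
        0.0005074 ]), 'joint_torque': array([-2.25233656e-03, -5.44630373e+01, -2.73664963e+01,  6.42812415e-02,
        2.26934039e-02, -1.04188605e-04]), 'ee_pos': array([173.00123545, 599.99904325, 221.91200437]), 'orientation': array([-1.00078466,  1.33035587,  0.99933142]), 'ft_force': array([ 0.81420502, -0.10394208, -0.26168366]), 'moment': array([0.0219025 , 0.01859337, 0.03481255]), 'width': 87.8474855783318}
scene [[558.37598936   0.         317.11118875]
 [  0.         558.37598936 244.18787557]
 [  0.           0.           1.        ]] [-0.05892446  0.          0.          0.          0.        ] [[-7.42863601e-01  6.69410033e-01 -6.62399163e-03  3.97056269e+02]
 [ 4.67033635e-01  5.11140886e-01 -7.21536262e-01 -1.44669137e+02]
 [-4.79617821e-01 -5.39096653e-01 -6.92344961e-01  1.92690340e+03]
 [ 0.00000000e+00  0.00000000e+00  0.00000000e+00  1.0000000
[... 224 characters left out ...]
95e-01  1.46478318e-02  5.08291940e+02]
 [-9.05530546e-02  5.44685374e-01 -8.33737361e-01  1.48757478e+02]
 [ 1.10513707e-01 -8.26510295e-01 -5.51966895e-01  1.45001732e+03]
 [ 0.00000000e+00  0.00000000e+00  0.00000000e+00  1.00000000e+00]]
wrist [[346.56045632   0.         317.29613152]
 [  0.         346.56045632 243.61338427]
 [  0.           0.           1.        ]] [-0.0534141  0.         0.         0.         0.       ] [[ 2.77195692e-01  9.60811616e-01 -1.89372648e-03 -6.22992832e+02]
 [ 9.26951748e-01 -2.66907385e-01  2.63668172e-01 -3.24165673e+01]
 [ 2.52829993e-01 -7.48430746e-02 -9.64611584e-01  3.90445177e+02]
 [ 0.00000000e+00  0.00000000e+00  0.00000000e+00  1.00000000e+00]]
```

View pics/a_scene.png

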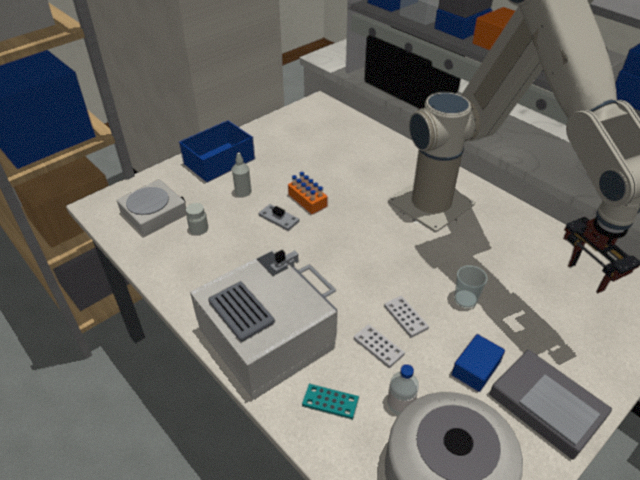

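View pics/a_side.png

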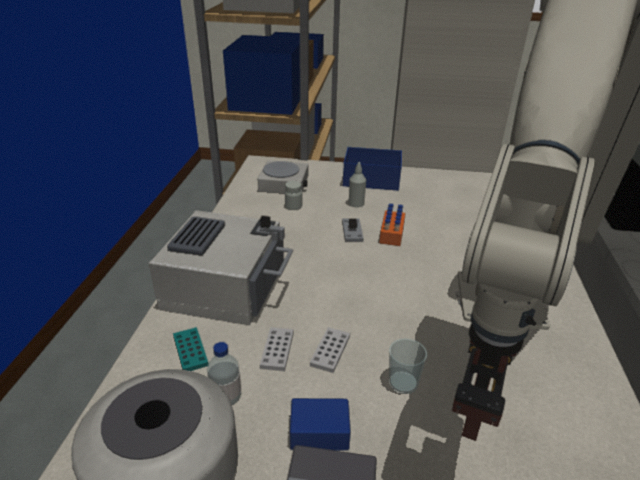

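View pics/a_wrist.png

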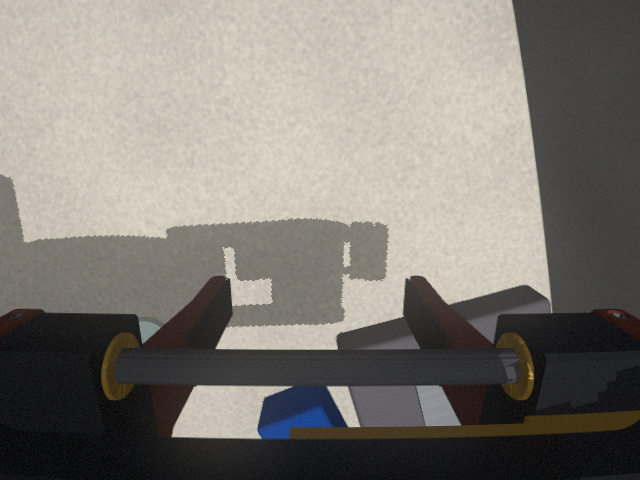

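The scene picture shows two aluminium plates at (378,345) and (406,315), a turquoise look-alike at (330,400), the cover at (279,216), and the dryer with its catch knob at (280,257). I'll enlarge these areas.

```bash
cat > h.py <<'E'
from workcell import *
import numpy as np, cv2
from scipy.spatial.transform import Rotation as R
def ray(d,px):
    p=cv2.undistortPoints(np.array(px,float).reshape(-1,1,2),np.array(d["mtx"]),np.array(d["D"])).reshape(-1,2)
    V=np.array(d["view"]);Rm=V[:3,:3];c=-Rm.T@V[:3,3]
    return c,np.c_[p,np.ones(len(p))]@Rm
def plane(d,px,z):
    c,r=ray(d,px); return c+r*((z-c[2])/r[:,2])[:,None]
def proj(d,P):
    V=np.array(d["view"]);rv=cv2.Rodrigues(V[:3,:3])[0]
    return cv2.projectPoints(np.array(P,float).reshape(-1,1,3),rv,V[:3,3],np.array(d["mtx"]),np.array(d["D"]))[0].reshape(-1,2)
def tri(d1,p1,d2,p2):
    c1,r1=ray(d1,[p1]);c2,r2=ray(d2,[p2]);A=np.zeros((3,3));b=np.zeros(3)
    for c,r in((c1,r1[0]),(c2,r2[0])):
        r=r/np.linalg.norm(r);M=np.eye(3)-np.outer(r,r);A+=M;b+=M@c
    return np.linalg.solve(A,b)
def crop(d,x0,y0,w,h,s,name):
    im=cv2.cvtColor(d["pixels"],cv2.COLOR_RGB2BGR)[y0:y0+h,x0:x0+w]
    cv2.imwrite("pics/"+name,cv2.resize(im,None,fx=s,fy=s,interpolation=cv2.INTER_CUBIC))
E
python3 - <<'E'
from h import *
import pickle
s=get_image("scene");d=get_image("side")
pickle.dump((s,d),open("im0.pkl","wb"))
crop(s,180,190,200,150,4,"b1.png");crop(s,290,280,200,150,4,"b2.png");crop(d,140,170,200,150,4,"b3.png");crop(d,150,300,260,195,3,"b4.png")
E
```

```text
(no output)
```

View pics/b1.png

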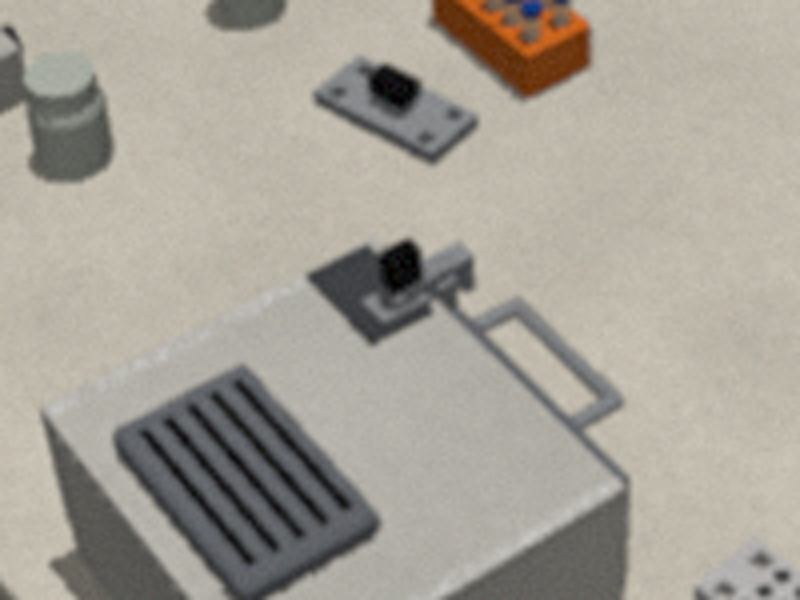

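View pics/b2.png

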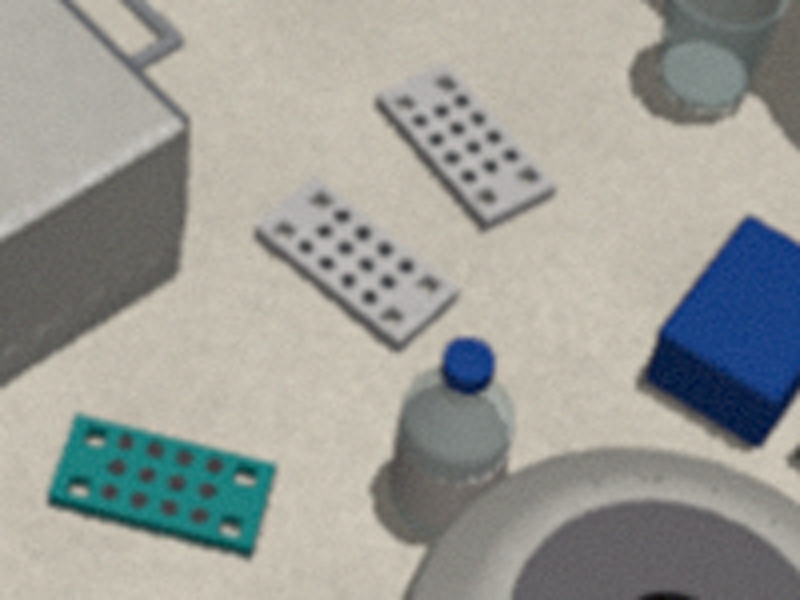

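View pics/b3.png

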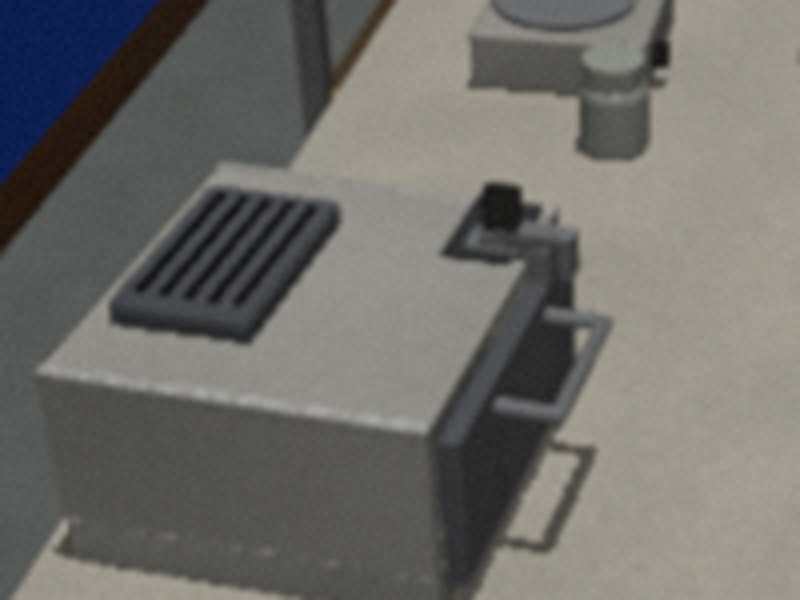

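View pics/b4.png

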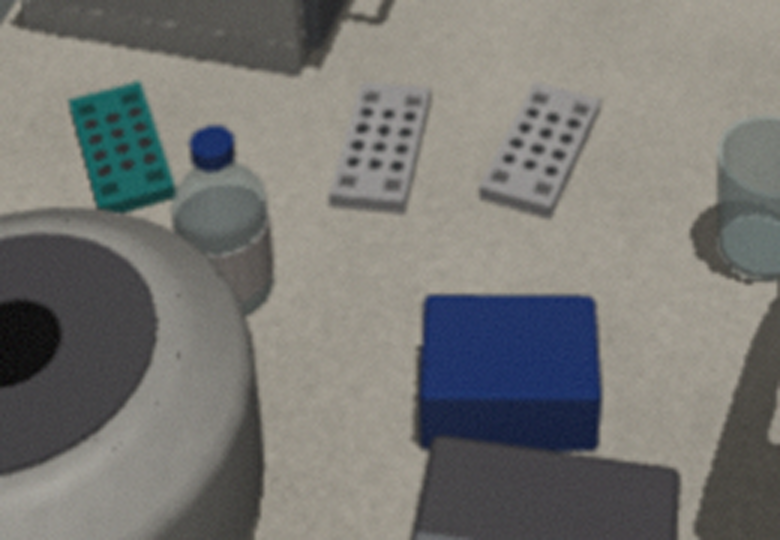

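Run:
```python
from h import *
import pickle
np.set_printoptions(precision=1,suppress=True)
s,d=pickle.load(open("im0.pkl","rb"))
b1=lambda x,y:(180+x/4,190+y/4)
b2=lambda x,y:(290+x/4,280+y/4)
b3=lambda x,y:(140+x/4,170+y/4)
b4=lambda x,y:(150+x/3,300+y/3)
print("roof FL,BR",plane(s,[b1(628,480),b1(45,412)],156), plane(d,[b3(435,435),b3(38,372),b3(220,162)],156))
print("handle scene near robot outer",plane(s,[b1(617,400),b1(519,303)],120),plane(d,[b3(560,418),b3(607,320)],120))
print("knob top s", plane(s,[b1(400,248)],206), "d",plane(d,[b3(502,188)],206), tri(s,b1(400,266),d,b3(502,207)))
print("cover",plane(s,[b1(315,95),b1(362,58),b1(477,122),b1(433,152)],14))
for n,c in(("A",[(378,99),(444,66),(554,187),(486,222)]),("B",[(256,232),(316,180),(458,293),(398,343)])):
    P=plane(s,[b2(*q) for q in c],14);print(n,P,P.mean(0),np.linalg.norm(np.diff(P,axis=0),axis=1))
for n,c in(("A",[(538,84),(600,98),(552,207),(482,190)]),("B",[(365,84),(430,90),(405,202),(332,195)])):
    P=plane(d,[b4(*q) for q in c],14);print(n,P.mean(0),np.linalg.norm(np.diff(P,axis=0),axis=1))
print("beaker",plane(s,[(470,305)],0),"bottle",plane(s,[(403,405)],0),"tipbox",plane(s,[(480,350)],60),"rack",plane(s,[(308,187)],80),"jar",plane(s,[(197,207)],90),"wash",plane(s,[(240,160)],165))
```

```text
roof FL,BR [[662.5 217.3 156. ]
 [900.5 -74.6 156. ]] [[655.2 221.9 156. ]
 [918.1 197.7 156. ]
 [896.8 -78.2 156. ]]
handle scene near robot outer [[600.  141.8 120. ]
 [588.9  31.1 120. ]] [[594.4 145.5 120. ]
 [585.4  28.9 120. ]]
knob top s [[667.3   4.2 206. ]] d [[661.1   7.1 206. ]] [664.5  -1.1 184.8]
cover [[ 488.4 -342.8   14. ]
 [ 429.2 -354.1   14. ]
 [ 410.7 -225.3   14. ]
 [ 461.1 -221.5   14. ]]
A [[467.7 211.1  14. ]
 [410.1 222.   14. ]
 [436.1 346.   14. ]
 [492.9 334.2  14. ]] [451.7 278.3  14. ] [ 58.6 126.7  58. ]
B [[613.1 235.3  14. ]
 [551.9 231.8  14. ]
 [550.1 359.9  14. ]
 [607.7 359.7  14. ]] [580.7 296.7  14. ] [ 61.4 128.1  57.6]
A [441.2 279.2  14. ] [ 54.7 130.6  57.3]
B [571.  297.3  14. ] [ 56.1 127.6  57.9]
beaker [[277.8 370.5   0. ]] bottle [[659.6 454.6   0. ]] tipbox [[429. 502.  60.]] rack [[ 326.2 -275.8   80. ]] jar [[ 663.7 -428.6   90. ]] wash [[ 466.8 -452.5  165. ]]
```

```bash
cat >> h.py <<'E'
def go(x,y,z,jaw=None):
    """needed turn about tool x (deg) then shift (cm) in tool axes after the turn. jaw: world angle (deg) of the jaw axis, mod 180"""
    o=get_obs();Rm=R.from_rotvec(o["orientation"]).as_matrix()
    X=np.array([0,0,-1.])
    cur=np.degrees(np.arctan2(Rm[1,2],Rm[0,2]))
    j=cur if jaw is None else cur+((jaw-cur+90)%180-90)
    Z=np.array([np.cos(np.radians(j)),np.sin(np.radians(j)),0]);T=np.c_[X,np.cross(Z,X),Z]
    rv=R.from_matrix(Rm.T@T).as_rotvec(degrees=True)
    sh=T.T@(np.array([x,y,z])-o["ee_pos"])/10
    sh0=Rm.T@(np.array([x,y,z])-o["ee_pos"])/10
    print("t %.2f cur"%o["t"],o["ee_pos"].round(1),"jawdir %.1f"%cur,"tilt",np.degrees(np.arccos(-Rm[2,0])).round(2),"q6 %.2f"%o["qpos"][5],"F",o["ft_force"].round(1),"w %.1f"%o["width"])
    print("TURN",rv.round(2),"SHIFT after turn",sh.round(2),"shift w/o turn",sh0.round(2))
E
python3 - <<'E'
from h import *
Rm=R.from_rotvec(get_obs()["orientation"]).as_matrix();print(Rm.round(3))
V=np.array(get_image("wrist")["view"]);c=-V[:3,:3].T@V[:3,3];print("cam in tool",(Rm.T@(c-get_obs()["ee_pos"])).round(1),(Rm.T@V[:3,:3].T).round(3))
go(640,10,300,84.7)
go(450,290,300,78-90)
E
```

```text
[[-0.    -0.961  0.277]
 [-0.001  0.277  0.961]
 [-1.     0.    -0.001]]
cam in tool [-161.9   71.6   -1.1] [[ 0.001 -0.264  0.965]
 [-0.    -0.965 -0.264]
 [ 1.     0.    -0.001]]
t 0.30 cur [173.1 600.3 222.4] jawdir 73.9 tilt 0.03 q6 -0.02 F [-0.2 -0.1 -0.8] w 88.0
TURN [-10.79  -0.03  -0.  ] SHIFT after turn [ -7.76 -51.94 -54.47] shift w/o turn [ -7.74 -61.22 -43.79]
t 0.30 cur [173.1 600.3 222.4] jawdir 73.9 tilt 0.03 q6 -0.02 F [-0.2 -0.1 -0.8] w 88.0
TURN [ 8.591e+01 -2.000e-02  2.000e-02] SHIFT after turn [ -7.76 -24.6   33.53] shift w/o turn [ -7.75 -35.2  -22.15]
```

Run:
```python
from h import *
go(520,120,420,84.7)
```

```text
t 0.30 cur [173.1 600.3 222.4] jawdir 73.9 tilt 0.03 q6 -0.02 F [-0.2 -0.1 -0.8] w 88.0
TURN [-10.79  -0.03  -0.  ] SHIFT after turn [-19.76 -38.97 -44.63] shift w/o turn [-19.74 -46.64 -36.55]
```

```bash
python3 -m crank '[[[-5,0,0],[-5.4,0,0],8.78],[[-5,0,0],[-5.4,0,0],8.78],[[-5,0,0],[0,0,0],8.78],[[-4.8,-2,-2],[0,0,0],8.78],[[0,-3.7,-4.2],[0,0,0],8.78]]'; python3 -m crank '[[[0,-3.7,-4.2],[0,0,0],8.78],[[0,-3.7,-4.2],[0,0,0],8.78],[[0,-3.7,-4.2],[0,0,0],8.78],[[0,-3.7,-4.2],[0,0,0],8.78],[[0,-3.7,-4.2],[0,0,0],8.78]]';  python3 -m crank '[[[0,-3.7,-4.3],[0,0,0],8.78],[[0,-3.7,-4.3],[0,0,0],8.78],[[0,-3.7,-4.3],[0,0,0],8.78],[[0,-3.7,-4.3],[0,0,0],8.78],[[0,0,0],[0,0,0],8.78]]'
python3 - <<'E'
from h import *
go(520,120,420,84.7)
d=get_image("wrist")
import pickle;pickle.dump(d,open("im1.pkl","wb"))
crop(d,0,0,640,480,1.25,"c1.png")
E
```

```text
t: 0.92
ee_pos: [224.7, 535.2, 425.0]
orientation: [-1.139, 1.243, 1.144]
ft_force: [1.3, -0.8, -0.2]
width: 87.7
t: 1.55
ee_pos: [389.8, 305.8, 420.8]
orientation: [-1.141, 1.251, 1.141]
ft_force: [0.5, 0.7, -0.0]
width: 88.0
t: 2.17
ee_pos: [522.0, 119.6, 420.3]
orientation: [-1.138, 1.254, 1.137]
ft_force: [-0.2, 1.1, 1.2]
width: 88.0
t 2.17 cur [522.  119.6 420.3] jawdir 84.4 tilt 0.04 q6 -1.27 F [-0.2  1.1  1.2] w 88.0
TURN [-0.26 -0.04 -0.01] SHIFT after turn [0.03 0.21 0.03] shift w/o turn [0.03 0.21 0.02]
```

View pics/c1.png

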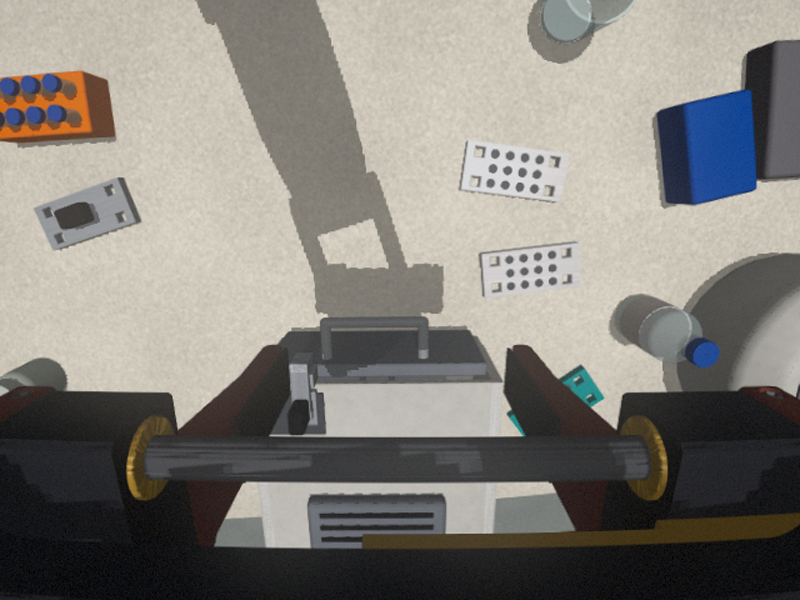

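Run:
```python
from h import *
import pickle
np.set_printoptions(precision=1,suppress=True)
d=pickle.load(open("im1.pkl","rb"))
w=lambda L:[(x/1.25,y/1.25) for x,y in L]
P=plane(d,w([(477,150),(551,190),(562,160),(467,180)]),14)
f=lambda n,P:print(n,P.tolist(),P.mean(0))
f("A",plane(d,w([(468,140),(568,150),(560,202),(461,191)]),14))
f("B",plane(d,w([(481,251),(577,241),(580,288),(486,297)]),14))
f("cover",plane(d,w([(36,208),(122,178),(141,218),(56,249)]),14))
f("cover knob top",plane(d,w([(72,213)]),42))
f("handle",plane(d,w([(322,323),(428,323)]),124))
f("drawerfront top corners",plane(d,w([(487,375),(320,380)]),140))
f("roof front left",plane(d,w([(502,382)]),156))
f("roof left edge",plane(d,w([(502,382),(494,525)]),156))
f("bottom front left",plane(d,w([(468,330)]),0))
f("knob top",plane(d,w([(299,415)]),206))
```

```text
A [[402.6044977076127, 218.74380316023533, 14.0], [425.4072148450849, 343.80375413165035, 14.0], [488.85403736795433, 332.9954615836821, 14.0], [463.5565347112438, 206.15590372847544, 14.000000000000114]] [445.1 275.4  14. ]
B [[542.8536134773293, 227.79092044829238, 14.0], [541.4143617135529, 355.43787465739007, 14.0], [605.8572896103861, 360.14585410445306, 14.0], [606.1193142856682, 231.6105404994814, 14.0]] [574.1 293.7  14. ]
cover [[425.06767414389327, -357.1937066243896, 14.000000000000114], [401.77216278325716, -227.0876364272694, 14.0], [454.75808545266364, -213.77675202242506, 14.0], [481.94051574490237, -344.5623054059014, 14.0]] [ 440.9 -285.7   14. ]
cover knob top [[438.17383636870045, -286.3279667809688, 42.0]] [ 438.2 -286.3   42. ]
handle [[588.2061118489157, 28.313369204671062, 124.0], [599.5642310352031, 145.54819717173615, 124.0]] [593.9  86.9 124. ]
drawerfront top corners [[661.2447104174911, 205.51308382715644, 140.0], [649.2778826745598, 19.863145112209565, 140.0]] [655.3 112.7 140. ]
roof front left [[663.4790850267616, 218.47019284442484, 156.0]] [663.5 218.5 156. ]
roof left edge [[663.4790850267616, 218.47019284442484, 156.0], [852.6133492165193, 204.16537663915787, 155.99999999999994]] [758.  211.3 156. ]
bottom front left [[655.7962331167903, 206.67154314677958, 0.0]] [655.8 206.7   0. ]
knob top [[654.6485019696393, 9.669319450696378, 206.0]] [654.6   9.7 206. ]
```

Run:
```python
from h import *
go(560,10,320,85)
```

```text
t 2.23 cur [521.  121.1 420.3] jawdir 84.5 tilt 0.05 q6 -1.27 F [ 0.3  0.2 -0.3] w 88.3
TURN [-0.48 -0.   -0.05] SHIFT after turn [ 10.03  -4.85 -10.73] shift w/o turn [ 10.03  -4.95 -10.69]
```

```bash
python3 -m crank '[[[3.3,-1.6,-3.6],[0.5,0,0],4.4],[[3.3,-1.6,-3.6],[0,0,0],4.4],[[3.4,-1.7,-3.6],[0,0,0],4.4],[[0,0,0],[0,0,0],4.4],[[0,0,0],[0,0,0],4.4]]'
python3 - <<'E'
from h import *
go(560,10,320,85)
d=get_image("wrist")
import pickle;pickle.dump(d,open("im2.pkl","wb"))
crop(d,180,200,320,240,2.5,"c2.png")
E
```

```text
t: 2.85
ee_pos: [558.7, 11.5, 321.3]
orientation: [-1.135, 1.254, 1.135]
ft_force: [0.3, 1.0, 0.4]
width: 44.6
t 2.85 cur [558.7  11.5 321.3] jawdir 84.3 tilt 0.04 q6 -1.47 F [0.3 1.  0.4] w 44.6
TURN [-0.75  0.03  0.02] SHIFT after turn [ 0.13 -0.14 -0.14] shift w/o turn [ 0.13 -0.15 -0.13]
```

View pics/c2.png

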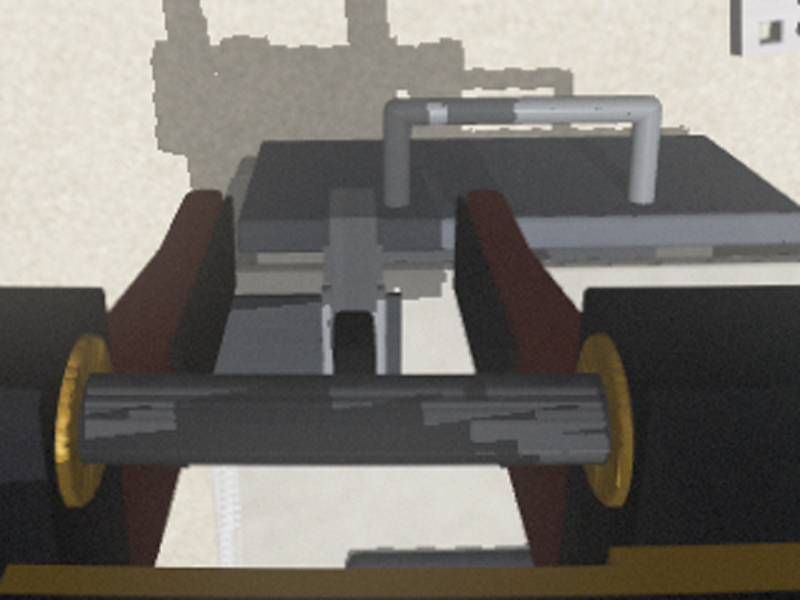

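Run:
```python
from h import *
import pickle
np.set_printoptions(precision=1,suppress=True)
d=pickle.load(open("im2.pkl","rb"))
w=lambda L:[(180+x/2.5,200+y/2.5) for x,y in L]
print("knob front top",plane(d,w([(333,314),(376,312)]),206))
print("slide front end",plane(d,w([(331,187),(376,187)]),176))
print("handle bar mid edges",plane(d,w([(385,110),(661,110)]),122), plane(d,w([(520,97),(520,124)]),120))
print("drawer front top edge",plane(d,w([(240,220),(440,217),(790,213)]),140))
print("drawer front 2nd",plane(d,w([(240,250),(800,242)]),140))
```

```text
knob front top [[637.5  -1.3 206. ]
 [638.2  14.  206. ]]
slide front end [[600.6   1.5 176. ]
 [602.3  18.4 176. ]]
handle bar mid edges [[587.7  25.6 122. ]
 [599.8 145.4 122. ]] [[588.3  84.5 120. ]
 [600.5  83.9 120. ]]
drawer front top edge [[625.  -40.6 140. ]
 [632.1  44.4 140. ]
 [646.2 195.4 140. ]]
drawer front 2nd [[638.8 -42.4 140. ]
 [660.4 200.5 140. ]]
```

Run:
```python
from h import *
go(650,7,186,84.8)
```

```text
t 2.90 cur [558.9  11.6 321.9] jawdir 84.3 tilt 0.09 q6 -1.47 F [-0.2  0.1  0.8] w 44.1
TURN [-0.51  0.03  0.09] SHIFT after turn [13.59 -9.11  0.36] shift w/o turn [13.6  -9.09  0.44]
```

```bash
python3 -m crank '[[[1.5,-4.5,0.2],[-0.5,0,0],4.4],[[1.5,-4.6,0.16],[0,0,0],4.4],[[0,0,0],[0,0,0],4.4]]'; python3 -m crank '[[[5,0,0],[0,0,0],4.4],[[3,0,0],[0,0,0],4.4],[[2.6,0,0],[0,0,0],4.4],[[0,0,0],[0,0,0],4.4]]'
python3 - <<'E'
from h import *
go(650,7,186,84.8)
d=get_image("wrist");crop(d,180,200,320,240,2.5,"c3.png")
d=get_image("side");crop(d,200,170,160,120,5,"c3s.png")
E
```

```text
t: 3.28
ee_pos: [651.3, 6.5, 290.0]
orientation: [-1.142, 1.251, 1.142]
ft_force: [-1.6, -0.2, 0.2]
width: 44.1
t: 3.78
ee_pos: [647.9, 6.1, 184.3]
orientation: [-1.14, 1.253, 1.144]
ft_force: [-0.2, 0.2, 0.9]
width: 44.0
t 3.77 cur [647.9   6.1 184.3] jawdir 84.8 tilt 0.16 q6 -1.49 F [-0.2  0.2  0.9] w 44.0
TURN [-0.02 -0.   -0.16] SHIFT after turn [-0.17 -0.2   0.11] shift w/o turn [-0.18 -0.2   0.11]
```

View pics/c3.png

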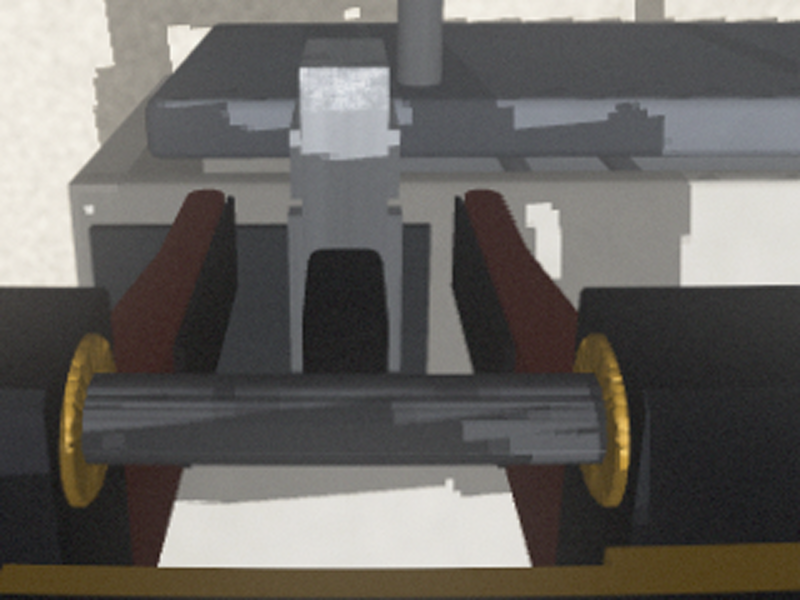

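View pics/c3s.png

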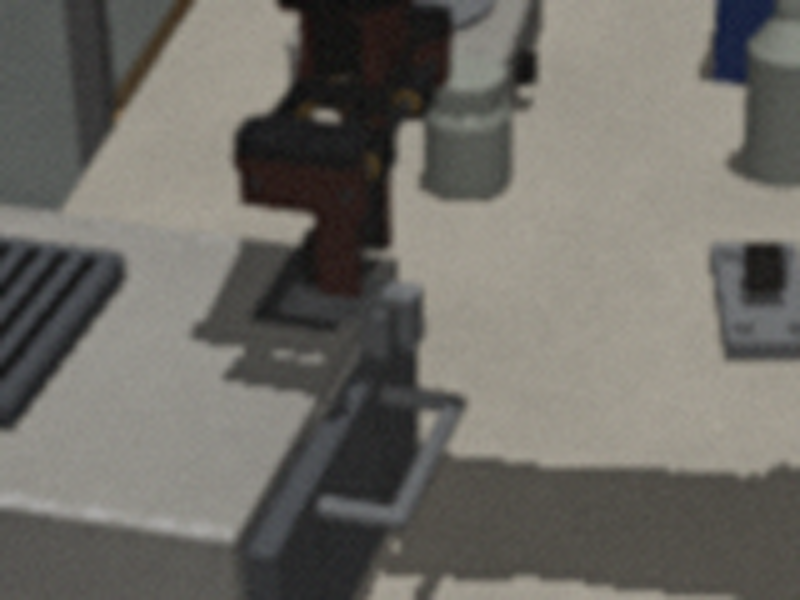

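```bash
python3 -m crank '[[[0,0,0],[0,0,0],1.2],[[0,0,0],[0,0,0],1.2],[[0,0,0],[0,0,0],1.2],[[0,0,0],[0,0,0],1.2]]'; python3 -m crank '[[[0,0,-0.8],[0,0,0],1.2],[[0,0,-1],[0,0,0],1.2],[[0,0,-1],[0,0,0],1.2],[[0,0,-1],[0,0,0],1.2],[[0,0,-0.4],[0,0,0],1.2]]';python3 -m crank '[[[0,0,0],[0,0,0],1.2],[[0,0,0],[0,0,0],1.2]]'
```

```text
t: 4.38
ee_pos: [649.9, 5.1, 185.3]
orientation: [-1.141, 1.251, 1.141]
ft_force: [-0.1, 1.1, 4.1]
width: 15.6
t: 5.0
ee_pos: [646.6, -34.2, 185.2]
orientation: [-1.136, 1.246, 1.142]
ft_force: [2.1, 25.7, 3.7]
width: 15.6
t: 5.25
ee_pos: [646.6, -34.0, 185.2]
orientation: [-1.138, 1.247, 1.142]
ft_force: [1.4, 14.8, 4.8]
width: 15.5
```

```bash
python3 -m crank '[[[0,0,0.15],[0,0,0],1.2],[[0,0,0],[0,0,0],4.4],[[0,0,0],[0,0,0],4.4],[[0,0,0],[0,0,0],4.4],[[-3,0,0],[0,0,0],4.4]]';python3 -m crank '[[[-5,0,0],[0,0,0],4.4],[[-3,2,0],[0,0,0],5],[[0,4,3],[0,0,0],6],[[0,5,3],[0,0,0],6],[[0,0,0],[0,0,0],6]]';python3 - <<'E'
from h import *
go(594.5,86,200,-5.2)
d=get_image("wrist");crop(d,100,200,400,240,2,"c4.png")
import pickle;pickle.dump(d,open("im4.pkl","wb"))
E
```

```text
t: 5.88
ee_pos: [644.1, -35.7, 212.3]
orientation: [-1.138, 1.256, 1.145]
ft_force: [-0.1, -0.5, 0.4]
width: 43.7
t: 6.5
ee_pos: [539.0, 35.8, 294.6]
orientation: [-1.142, 1.252, 1.144]
ft_force: [0.2, -0.3, 1.2]
width: 59.9
t 6.50 cur [539.   35.8 294.6] jawdir 84.8 tilt 0.09 q6 -1.44 F [ 0.2 -0.3  1.2] w 59.9
TURN [-8.997e+01  7.000e-02 -8.000e-02] SHIFT after turn [ 9.46 -5.5  -5.08] shift w/o turn [ 9.46 -5.09  5.5 ]
```

View pics/c4.png

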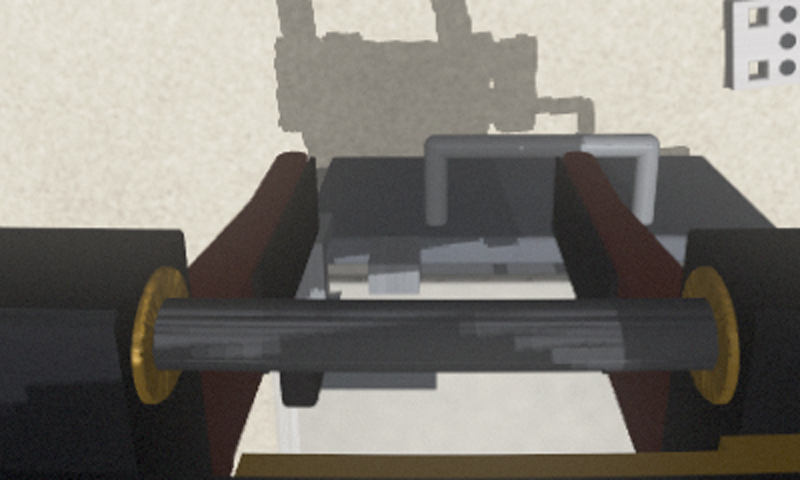

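Run:
```python
from h import *
import pickle
np.set_printoptions(precision=1,suppress=True)
d=pickle.load(open("im4.pkl","rb"))
w=lambda L:[(100+x/2,200+y/2) for x,y in L]
print("handle",plane(d,w([(425,147),(659,147)]),122), "edges",plane(d,w([(500,134),(500,158)]),120))
print("front edge",plane(d,w([(320,238),(685,236)]),140))
go(615.5,84,200,84.8)
```

```text
handle [[589.3  25.  122. ]
 [600.4 145.1 122. ]] edges [[586.5  63.9 120. ]
 [599.6  63.1 120. ]]
front edge [[626.7 -31.6 140. ]
 [642.7 152.8 140. ]]
t 6.55 cur [541.  35. 295.] jawdir 84.8 tilt 0.02 q6 -1.44 F [ 0.5 -0.2 -0.7] w 59.7
TURN [-0. -0.  0.] SHIFT after turn [ 9.5 -7.   5.6] shift w/o turn [ 9.5 -7.   5.6]
```

```bash
python3 -m crank '[[[2,-2.3,1.9],[0,0,0],6],[[3,-2.3,1.9],[0,0,0],6],[[4.5,-2.4,1.8],[0,0,0],6],[[0,0,0],[0,0,0],6],[[0,0,0],[0,0,0],6]]';python3 - <<'E'
from h import *
go(615.5,84,105,84.8)
d=get_image("wrist");crop(d,100,200,400,240,2,"c5.png")
E
```

```text
t: 7.18
ee_pos: [617.2, 83.1, 200.2]
orientation: [-1.141, 1.252, 1.14]
ft_force: [0.3, 0.9, -0.5]
width: 60.0
t 7.17 cur [617.2  83.1 200.2] jawdir 84.7 tilt 0.02 q6 -1.36 F [ 0.3  0.9 -0.5] w 60.0
TURN [-0.12 -0.01  0.01] SHIFT after turn [9.52 0.18 0.08] shift w/o turn [9.52 0.18 0.08]
```

View pics/c5.png

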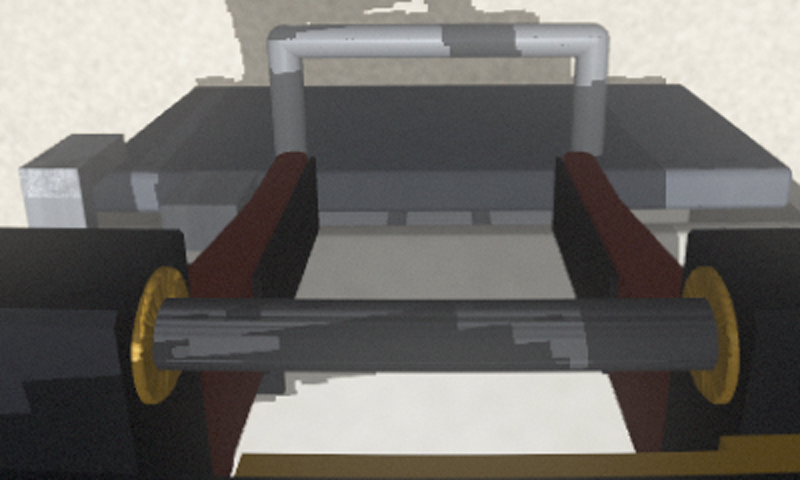

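```bash
python3 -m crank '[[[3,0.2,0],[0,0,0],5],[[2.5,0,0],[0,0,0],5],[[2,0,0],[0,0,0],5],[[2,0,0],[0,0,0],5],[[0,0,0],[0,0,0],5]]';python3 - <<'E'
from h import *
go(615.5,84,105,84.8)
E
```

```text
t: 7.85
ee_pos: [614.0, 83.8, 103.6]
orientation: [-1.14, 1.253, 1.142]
ft_force: [0.1, -0.3, 1.5]
width: 50.2
t 7.85 cur [614.   83.8 103.6] jawdir 84.7 tilt 0.12 q6 -1.36 F [ 0.1 -0.3  1.5] w 50.2
TURN [-0.1  -0.03 -0.12] SHIFT after turn [-0.14 -0.14  0.04] shift w/o turn [-0.14 -0.14  0.04]
```

```bash
python3 -m crank '[[[0,1,0],[0,0,0],5],[[0,1.5,0],[0,0,0],5],[[0,2,0],[0,0,0],5],[[0,2.5,0],[0,0,0],5],[[0,2.5,0],[0,0,0],5]]';python3 -m crank '[[[0,2.5,0],[0,0,0],5],[[0,2,0],[0,0,0],5],[[0,1.5,0],[0,0,0],5],[[0,1,0],[0,0,0],5],[[0,0,0],[0,0,0],5]]'
```

```text
t: 8.48
ee_pos: [519.8, 92.8, 105.6]
orientation: [-1.143, 1.249, 1.139]
ft_force: [4.3, -1.2, -1.0]
width: 50.3
t: 9.1
ee_pos: [449.4, 99.4, 104.7]
orientation: [-1.14, 1.253, 1.142]
ft_force: [0.4, -0.6, 0.2]
width: 50.4
```

```bash
python3 -m crank '[[[0,0.3,0],[0,0,0],5],[[0,0.3,0],[0,0,0],5],[[0,0.2,0],[0,0,0],5]]'
```

```text
t: 9.48
ee_pos: [446.8, 100.0, 105.2]
orientation: [-1.145, 1.244, 1.136]
ft_force: [16.2, -4.9, -12.7]
width: 50.5
```

```bash
python3 -m crank '[[[0,0.2,0],[0,0,0],5],[[0,0,0],[0,0,0],5]]'; python3 -m crank '[[[0,-1.4,0],[0,0,0],5],[[-4,0,0],[0,0,0],5],[[-6,0,0],[0,0,0],6],[[-6,0,0],[0,0,0],6],[[-6,2,0],[0,0,0],8.78]]'; python3 -m crank '[[[-5,4,0],[0,0,0],8.78],[[-3,4,2],[0,0,0],8.78],[[0,0,0],[0,0,0],8.78],[[0,0,0],[0,0,0],8.78]]';python3 - <<'E'
from h import *
go(446,285,250,-10)
d=get_image("wrist");crop(d,0,0,640,480,1.25,"c6.png")
import pickle;pickle.dump(d,open("im6.pkl","wb"))
E
```

```text
t: 9.72
ee_pos: [446.9, 100.4, 105.5]
orientation: [-1.147, 1.241, 1.134]
ft_force: [17.4, -5.4, -12.3]
width: 49.6
t: 10.35
ee_pos: [434.9, 100.7, 325.8]
orientation: [-1.14, 1.252, 1.141]
ft_force: [-0.0, 0.3, 0.2]
width: 66.6
t: 10.85
ee_pos: [357.9, 127.8, 402.2]
orientation: [-1.141, 1.252, 1.142]
ft_force: [0.3, -0.5, -0.7]
width: 87.7
t 10.85 cur [357.9 127.8 402.2] jawdir 84.7 tilt 0.05 q6 -1.17 F [ 0.3 -0.5 -0.7] w 87.7
TURN [-8.525e+01  1.000e-02 -6.000e-02] SHIFT after turn [ 15.22 -17.01  -5.95] shift w/o turn [15.2  -7.35 16.47]
```

View pics/c6.png

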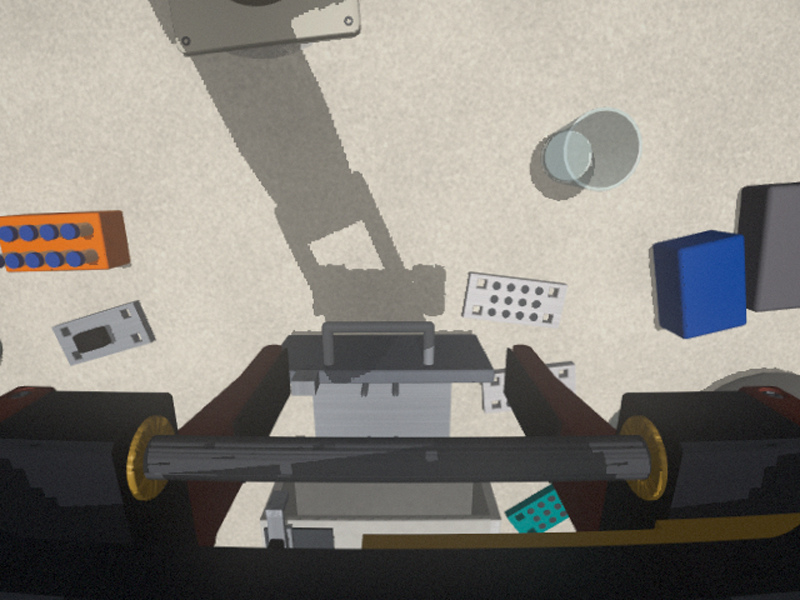

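Run:
```python
from h import *
go(540,25,290,-5.2)
```

```text
t 10.90 cur [358.  127.6 401.7] jawdir 84.7 tilt 0.12 q6 -1.17 F [-0.4  0.  -1.1] w 87.8
TURN [ 8.991e+01 -1.300e-01 -4.000e-02] SHIFT after turn [11.17 -8.57 19.06] shift w/o turn [ 11.14 -19.09  -8.52]
```

```bash
python3 -m crank '[[[0,0,0],[10,0,0],8.78],[[0,0,0],[10,0,0],8.78],[[0,0,0],[10,0,0],8.78],[[0,0,0],[10,0,0],8.78],[[0,0,0],[10,0,0],8.78]]';python3 -m crank '[[[0,0,0],[10,0,0],8.78],[[0,0,0],[10,0,0],8.78],[[0,0,0],[10,0,0],8.78],[[0,0,0],[9.9,0,0],8.78],[[2,-2,4],[0,0,0],8.78]]';python3 -m crank '[[[3,-2,5],[0,0,0],8.78],[[3,-2,5],[0,0,0],8.78],[[3,-2.5,5],[0,0,0],8.78],[[0,0,0],[0,0,0],8.78],[[0,0,0],[0,0,0],8.78]]';python3 - <<'E'
from h import *
go(540,25,290,-5.2)
d=get_image("wrist");crop(d,0,0,640,480,1.25,"c7.png")
import pickle;pickle.dump(d,open("im7.pkl","wb"))
E
```

```text
t: 11.52
ee_pos: [358.3, 127.3, 401.1]
orientation: [-0.469, 1.523, 0.469]
ft_force: [-0.3, -0.0, -0.8]
width: 87.7
t: 12.15
ee_pos: [396.6, 104.5, 382.4]
orientation: [0.072, 1.569, -0.071]
ft_force: [1.1, 0.5, 0.9]
width: 88.0
t: 12.78
ee_pos: [538.2, 25.9, 291.6]
orientation: [0.072, 1.573, -0.072]
ft_force: [0.4, 0.2, 0.6]
width: 87.7
t 12.78 cur [538.2  25.9 291.6] jawdir -5.3 tilt 0.21 q6 0.12 F [0.4 0.2 0.6] w 87.7
TURN [-0.07 -0.21  0.01] SHIFT after turn [ 0.16 -0.08  0.18] shift w/o turn [ 0.16 -0.08  0.19]
```

View pics/c7.png

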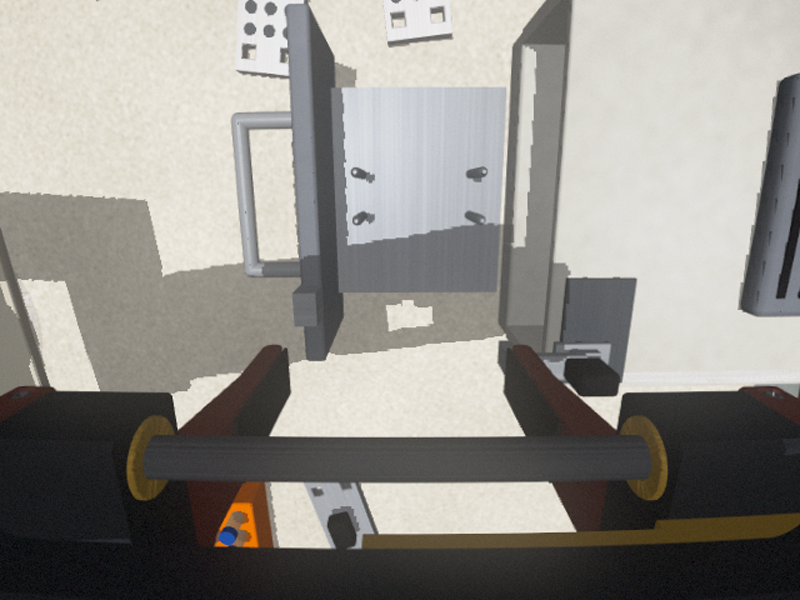

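Run:
```python
from h import *
import pickle
d=pickle.load(open("im7.pkl","rb"))
crop(d,265,120,140,70,5.7,"c8.png")
```

```text
(no output)
```

View pics/c8.png

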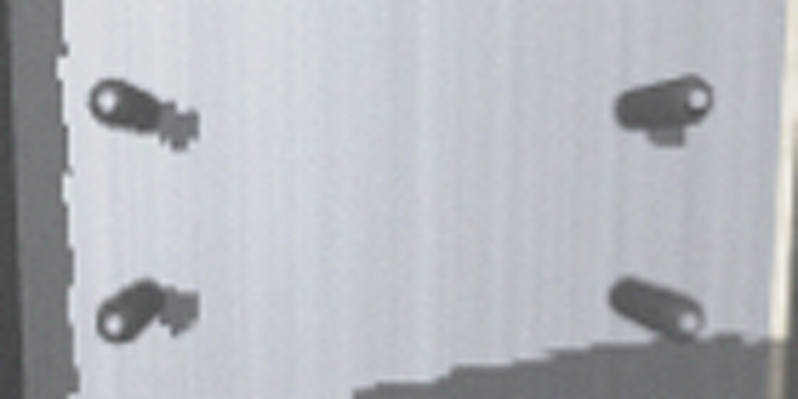

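Run:
```python
from h import *
import pickle
np.set_printoptions(precision=1,suppress=True)
d=pickle.load(open("im7.pkl","rb"))
w=lambda L:[(265+(x+.5)/5.7-.5,120+(y+.5)/5.7-.5) for x,y in L]
P=plane(d,w([(107,102),(113,324),(698,98),(688,321)]),120)
print(P,P.mean(0))
e=(P[2]+P[3]-P[0]-P[1])/2;print(np.linalg.norm(e),np.degrees(np.arctan2(e[1],e[0])))
e=(P[0]+P[2]-P[1]-P[3])/2;print(np.linalg.norm(e),np.degrees(np.arctan2(e[1],e[0])))
w=lambda L:[((x+.5)/1.25-.5,(y+.5)/1.25-.5) for x,y in L]
print("handle",plane(d,w([(239,117),(249,270)]),124),plane(d,w([(235,116),(246,275)]),120))
```

```text
[[513.9 109.9 120. ]
 [510.8  74.3 120. ]
 [609.5 101.8 120. ]
 [606.3  66.1 120. ]] [560.1  88.  120. ]
95.94154993688424 -4.851607982880182
35.76999814090507 84.90030243709103
handle [[436.  155.9 124. ]
 [423.9  44.9 124. ]] [[431.9 157.7 120. ]
 [419.3  40.5 120. ]]
```

Run:
```python
from h import *
go(510,215,300,-5)
```

```text
t 12.82 cur [538.2  26.4 292.7] jawdir -5.2 tilt 0.09 q6 0.12 F [ 0.6  0.4 -0.3] w 87.4
TURN [-0.21 -0.09  0.  ] SHIFT after turn [-0.73 18.54 -4.45] shift w/o turn [-0.72 18.52 -4.52]
```

```bash
python3 -m crank '[[[-0.7,5,-1.5],[0,0,0],8.78],[[0,5,-1.5],[0,0,0],8.78],[[0,5,-1.5],[0,0,0],8.78],[[0,3.5,0],[0,0,0],8.78],[[0,0,0],[0,0,0],8.78]]';python3 - <<'E'
from h import *
d=get_image("wrist");crop(d,0,0,640,480,1.25,"c9.png")
import pickle;pickle.dump(d,open("im9.pkl","wb"))
E
```

```text
t: 13.45
ee_pos: [509.9, 217.3, 301.6]
orientation: [0.069, 1.568, -0.067]
ft_force: [-0.4, -0.1, -0.4]
width: 87.2
```

View pics/c9.png

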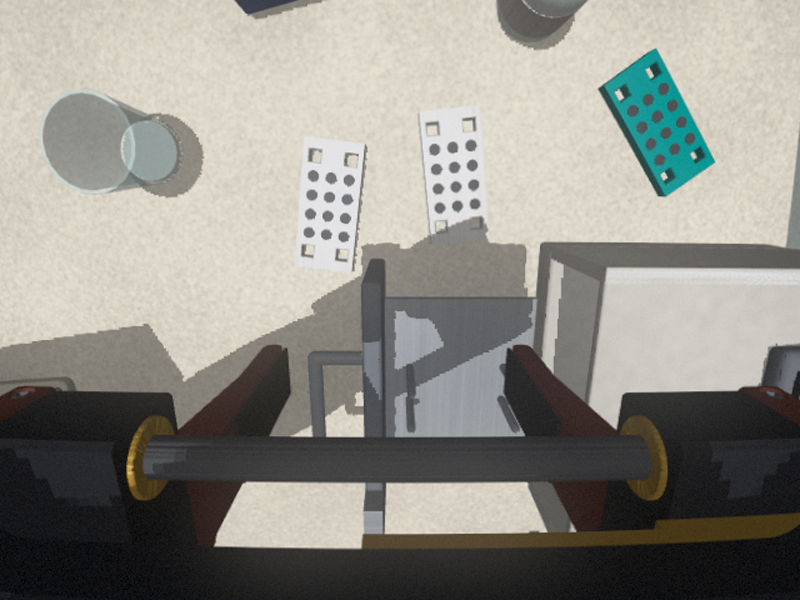

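Run:
```python
from h import *
import pickle
d=pickle.load(open("im9.pkl","rb"))
crop(d,230,75,170,150,4.6,"c10.png")
```

```text
(no output)
```

View pics/c10.png

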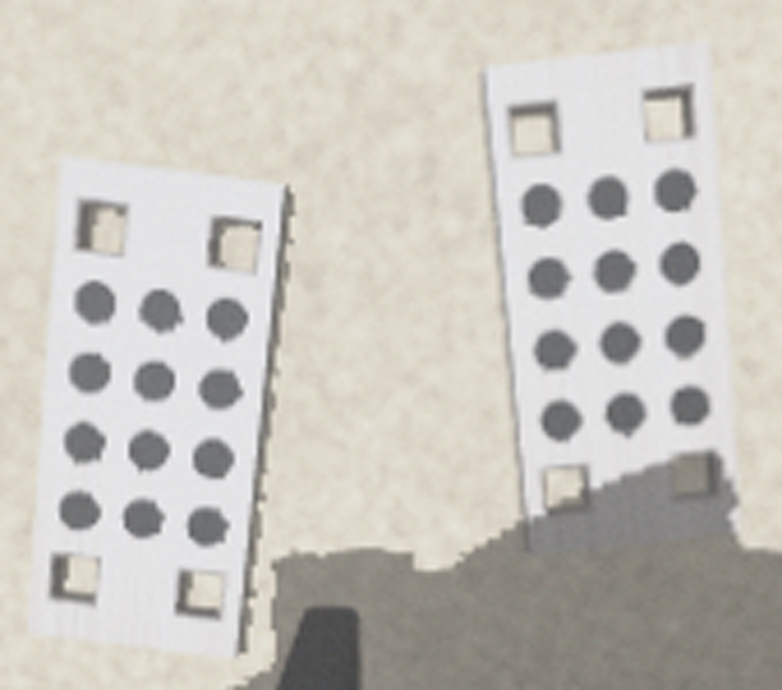

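Run:
```python
from h import *
import pickle
np.set_printoptions(precision=1,suppress=True)
d=pickle.load(open("im9.pkl","rb"))
w=lambda L:[(230+(x+.5)/4.6-.5,75+(y+.5)/4.6-.5) for x,y in L]
for n,dots,hol in(("A",[(95,302),(226,319),(79,510),(207,525)],[(103,228),(235,243),(76,577),(201,593)]),("B",[(541,205),(675,190),(561,420),(690,405)],[(534,129),(668,113),(566,489),(694,474)])):
    for q in(dots,hol):
        P=plane(d,w(q),14);e=(P[0]+P[1]-P[2]-P[3])/2;f=(P[1]+P[3]-P[0]-P[2])/2
        print(n,P.mean(0),"len",np.linalg.norm(e),np.degrees(np.arctan2(e[1],e[0])),"wid",np.linalg.norm(f),np.degrees(np.arctan2(f[1],f[0])))
go(570,294,200,2)
```

```text
A [445.5 274.8  14. ] len 56.560240924237 77.97140701746144 wid 35.99717255653376 -12.081948742556975
A [446. 275.  14.] len 95.5032967138874 77.8340994454715 wid 35.70146469341859 -11.949314657154567
B [575.2 292.8  14. ] len 56.97492653114888 91.6323714998966 wid 35.95060835225401 1.6079129799113303
B [575. 293.  14.] len 95.5058282956438 91.56752672066389 wid 35.827375558938726 1.8381512098240496
t 13.50 cur [509.9 215.9 301.3] jawdir -5.0 tilt 0.08 q6 0.47 F [ 0.  -1.   0.1] w 87.8
TURN [-7.   0.1 -0. ] SHIFT after turn [10.1  7.6  6.3] shift w/o turn [10.1  8.3  5.3]
```

```bash
python3 -m crank '[[[2.5,2,1.6],[-7,0,0],8.78],[[2.5,1.9,1.6],[0,0,0],8.78],[[2.5,1.9,1.6],[0,0,0],8.78],[[2.5,1.9,1.7],[0,0,0],8.78],[[0,0,0],[0,0,0],8.78]]';python3 - <<'E'
from h import *
go(575.1,292.9,4,1.7)
d=get_image("wrist");crop(d,0,0,640,480,1.25,"c11.png")
E
```

```text
t: 14.12
ee_pos: [575.1, 291.0, 198.6]
orientation: [-0.026, 1.573, 0.024]
ft_force: [0.0, 0.1, -0.2]
width: 87.5
t 14.12 cur [575.1 291.  198.6] jawdir 1.8 tilt 0.18 q6 0.42 F [ 0.   0.1 -0.2] w 87.5
TURN [ 0.11 -0.16  0.08] SHIFT after turn [1.946e+01 1.900e-01 1.000e-02] shift w/o turn [19.46  0.22  0.06]
```

View pics/c11.png

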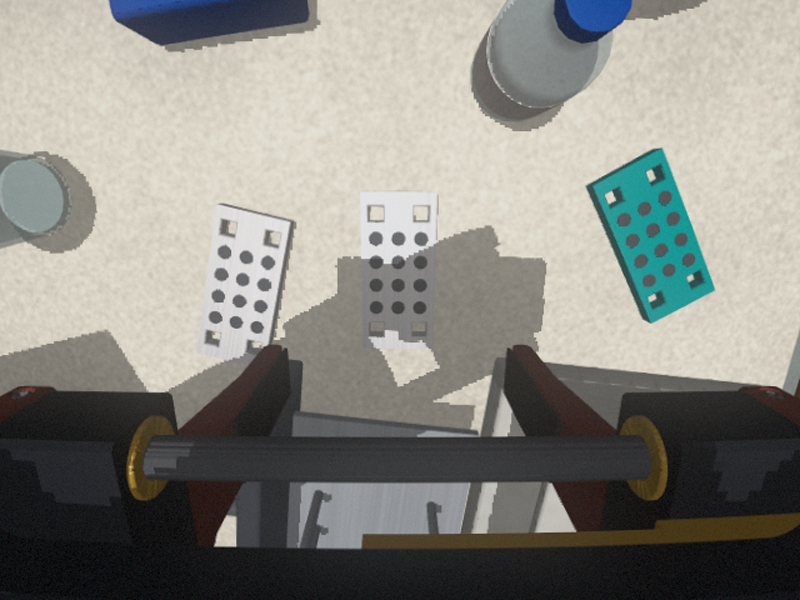

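```bash
python3 -m crank '[[[5,0.2,0],[0,0,0],8.78],[[5,0,0],[0,0,0],8.78],[[5,0,0],[0,0,0],8.78],[[2.8,0,0],[0,0,0],8.78],[[1.5,0,0],[0,0,0],8.78]]';python3 -m crank '[[[0,0,0],[0,0,0],5.5],[[0,0,0],[0,0,0],5.5],[[0,0,0],[0,0,0],5.5],[[0,0,0],[0,0,0],5.5],[[0,0,0],[0,0,0],5.5]]'
python3 - <<'E'
from h import *
go(575.1,292.9,4,1.7)
d=get_image("wrist");crop(d,0,0,640,480,1.25,"c12.png")
E
```

```text
t: 14.8
ee_pos: [575.3, 292.7, 7.3]
orientation: [-0.025, 1.571, 0.024]
ft_force: [1.0, -0.1, 0.9]
width: 87.8
t: 15.42
ee_pos: [576.3, 294.2, 8.7]
orientation: [-0.024, 1.569, 0.025]
ft_force: [-1.5, -1.3, 7.1]
width: 58.9
t 15.43 cur [576.3 294.2   8.7] jawdir 1.8 tilt 0.1 q6 0.42 F [-1.5 -1.3  7.1] w 58.9
TURN [ 0.12  0.09 -0.04] SHIFT after turn [ 0.47 -0.12 -0.12] shift w/o turn [ 0.47 -0.12 -0.12]
```

View pics/c12.png

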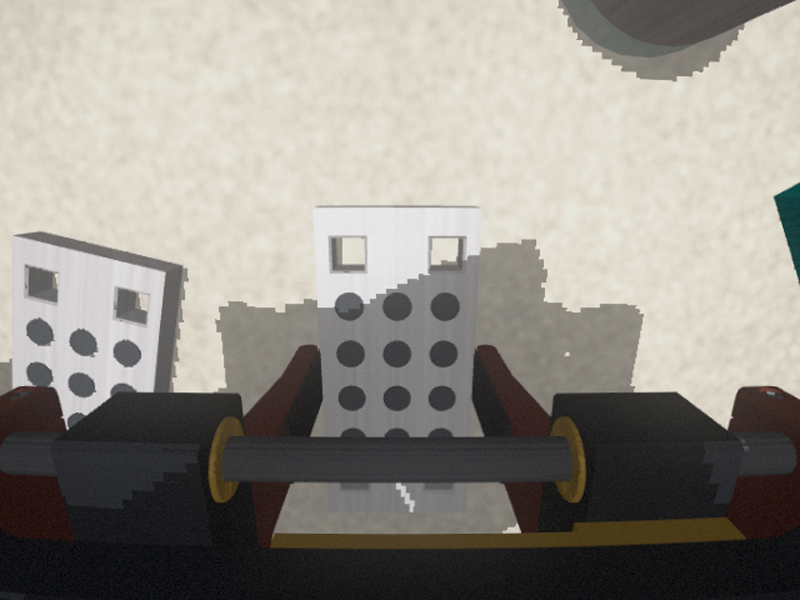

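```bash
python3 -m crank '[[[0,0,0],[0,0,0],6.6],[[0,0,0],[0,0,0],6.6],[[0.4,0,0],[0,0,0],6.6],[[0,0,0],[0,0,0],6.6]]';python3 -m crank '[[[0,0,0],[0,0,0],5.5],[[0,0,0],[0,0,0],5.5],[[0,0,0],[0,0,0],5.5],[[0,0,0],[0,0,0],5.5]]'
```

```text
t: 15.98
ee_pos: [575.1, 293.6, 2.6]
orientation: [-0.025, 1.572, 0.024]
ft_force: [-0.4, -0.0, -0.1]
width: 65.8
t: 16.48
ee_pos: [575.4, 293.7, 3.1]
orientation: [-0.025, 1.571, 0.025]
ft_force: [-0.4, -0.2, -2.7]
width: 59.3
```

```bash
python3 -m crank '[[[-2,0,0],[0,0,0],5.5],[[-4,0,0],[0,0,0],5.5],[[-6,0,0],[0,0,0],5.5],[[-6,0,0],[-10,0,0],5.5],[[-4,0,0],[-10,0,0],5.5]]';python3 -m crank '[[[0,0,0],[-10,0,0],5.5],[[0,0,0],[-10,0,0],5.5],[[0,0,0],[-10,0,0],5.5],[[0,0,0],[-10,0,0],5.5],[[0,0,0],[-10,0,0],5.5]]';python3 -m crank '[[[0,0,0],[-10,0,0],5.5],[[0,0,0],[-3.2,0,0],5.5],[[0,0,0],[0,0,0],5.5]]';python3 - <<'E'
from h import *
go(560.1,88.0,200,85)
d=get_image("wrist");crop(d,0,0,640,480,1.25,"c13.png")
E
```

```text
t: 17.1
ee_pos: [576.3, 294.2, 228.2]
orientation: [-0.302, 1.545, 0.304]
ft_force: [1.2, 0.1, -2.5]
width: 59.8
t: 17.73
ee_pos: [575.4, 293.7, 224.8]
orientation: [-0.977, 1.34, 0.976]
ft_force: [0.1, 0.3, -1.4]
width: 59.7
t: 18.1
ee_pos: [575.5, 293.8, 224.5]
orientation: [-1.144, 1.248, 1.144]
ft_force: [-0.2, 0.7, -2.9]
width: 59.8
t 18.10 cur [575.5 293.8 224.5] jawdir 85.0 tilt 0.07 q6 -1.03 F [-0.2  0.7 -2.9] w 59.8
TURN [-0.02  0.03  0.06] SHIFT after turn [  2.45  -0.26 -20.63] shift w/o turn [  2.44  -0.26 -20.64]
```

View pics/c13.png

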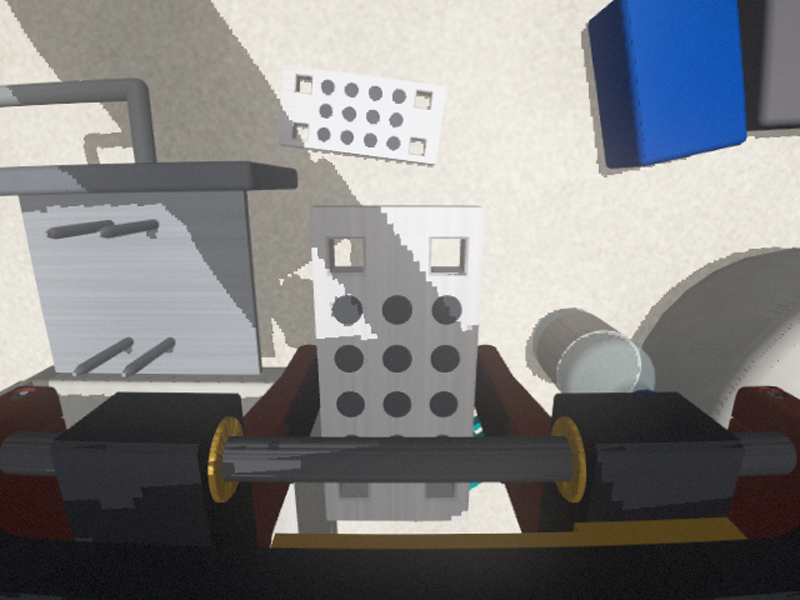

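Run:
```python
from h import *
np.set_printoptions(precision=2,suppress=True)
d=get_image("wrist");o=get_obs();Rm=R.from_rotvec(o["orientation"]).as_matrix()
w=lambda L:[((x+.5)/1.25-.5,(y+.5)/1.25-.5) for x,y in L]
P=plane(d,w([(347,255),(448,255),(347,310),(446,310),(351,404),(444,404),(398,310),(398,404)]),o["ee_pos"][2]+11)
print((P-o["ee_pos"])@Rm, o["ee_pos"])
```

```text
[[-11.05  48.59 -18.66]
 [-11.03  48.59  16.82]
 [-11.03  28.49 -19.26]
 [-11.01  28.49  16.71]
 [-11.    -9.41 -18.91]
 [-10.98  -9.42  17.12]
 [-11.02  28.49  -0.73]
 [-10.99  -9.39  -0.7 ]] [575.57 293.81 224.11]
```

```bash
python3 -m crank '[[[0,0,-4],[0,0,0],5.5],[[0,0,-5],[0,0,0],5.5],[[0,0,-5],[0,0,0],5.5],[[0,-0.2,-4.6],[0,0,0],5.5],[[1,0,-2],[0,0,0],5.5]]';python3 -m crank '[[[4,0,0],[0,0,0],5.5],[[3.2,0,0],[0,0,0],5.5],[[0,0,0],[0,0,0],5.5],[[0,0,0],[0,0,0],5.5]]';python3 - <<'E'
from h import *
go(560.5,88.0,140,85)
d=get_image("wrist");crop(d,160,100,320,240,2.5,"c14.png")
import pickle;pickle.dump((d,get_obs()),open("im14.pkl","wb"))
E
```

```text
t: 18.82
ee_pos: [560.1, 86.5, 214.1]
orientation: [-1.144, 1.249, 1.141]
ft_force: [0.5, 1.0, -2.7]
width: 60.1
t: 19.32
ee_pos: [560.3, 88.9, 142.0]
orientation: [-1.145, 1.248, 1.144]
ft_force: [0.4, 0.9, -1.7]
width: 59.7
t 19.32 cur [560.3  88.9 142. ] jawdir 85.0 tilt 0.06 q6 -1.35 F [ 0.4  0.9 -1.7] w 59.7
TURN [0.02 0.02 0.06] SHIFT after turn [ 0.2  -0.02 -0.09] shift w/o turn [ 0.2  -0.02 -0.09]
```

View pics/c14.png

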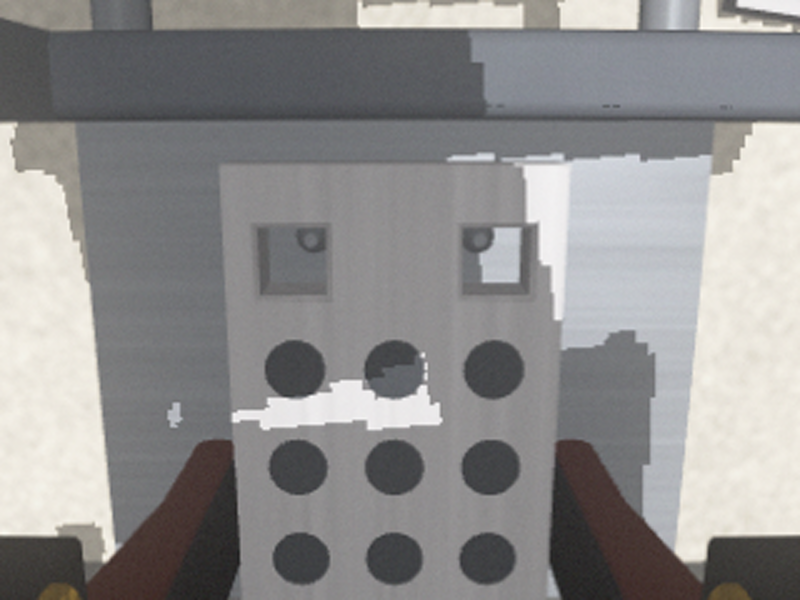

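Run:
```python
from h import *
import pickle
np.set_printoptions(precision=2,suppress=True)
d,o=pickle.load(open("im14.pkl","rb"));Rm=R.from_rotvec(o["orientation"]).as_matrix()
w=lambda L:[(160+(x+.5)/2.5-.5,100+(y+.5)/2.5-.5) for x,y in L]
P=plane(d,w([(312,240),(479,238)]),119);print("posts tool",(P-o["ee_pos"])@Rm,P)
P=plane(d,w([(291,260),(499,260)]),o["ee_pos"][2]+11);print("holes",(P-o["ee_pos"])@Rm)
```

```text
posts tool [[ 23.39  48.12 -18.7 ]
 [ 23.41  48.54  16.96]] [[511.16  74.43 119.  ]
 [513.83 109.99 119.  ]]
holes [[-11.11  49.07 -19.18]
 [-11.09  49.06  17.19]]
```

```bash
python3 -m crank '[[[1,-0.06,0],[0,0,0],5.5],[[1,0,0],[0,0,0],5.5],[[1,0,0],[0,0,0],5.5],[[0,0,0],[0,0,0],5.5]]';python3 -m crank '[[[1,0,0],[0,0,0],5.5],[[1,0,0],[0,0,0],5.5],[[1,0,0],[0,0,0],5.5],[[1,0,0],[0,0,0],5.5],[[0,0,0],[0,0,0],5.5]]'
```

```text
t: 19.88
ee_pos: [559.4, 88.2, 110.1]
orientation: [-1.144, 1.251, 1.146]
ft_force: [0.5, -0.6, -2.4]
width: 59.5
t: 20.5
ee_pos: [559.5, 88.3, 70.2]
orientation: [-1.144, 1.251, 1.146]
ft_force: [-0.5, -0.4, -2.0]
width: 59.4
```

```bash
python3 -m crank '[[[0.8,0,0],[0,0,0],5.5],[[0.3,0,0],[0,0,0],5.5],[[0.2,0,0],[0,0,0],5.5],[[0,0,0],[0,0,0],5.5]]'
```

```text
t: 21.0
ee_pos: [560.2, 88.4, 58.2]
orientation: [-1.145, 1.249, 1.145]
ft_force: [0.5, -0.3, -1.6]
width: 59.7
```

```bash
python3 -m crank '[[[0.15,0,0],[0,0,0],5.5],[[0,0,0],[0,0,0],7.4],[[0,0,0],[0,0,0],7.4],[[0,0,0],[0,0,0],7.4],[[-3,0,0],[0,0,0],7.4]]';python3 -m crank '[[[-6,0,0],[0,0,0],7.4],[[-6,0,0],[0,0,0],8.78],[[-4,5,3],[0,0,0],8.78],[[0,3,6],[0,0,0],8.78],[[0,0,5],[0,0,0],8.78]]';python3 - <<'E'
from h import *
go(520,150,240,-12)
d=get_image("wrist");crop(d,0,0,640,480,1.25,"c15.png")
E
```

```text
t: 21.62
ee_pos: [558.6, 88.1, 85.3]
orientation: [-1.143, 1.253, 1.148]
ft_force: [0.7, -0.3, 0.2]
width: 74.0
t: 22.25
ee_pos: [498.4, 227.8, 243.3]
orientation: [-1.145, 1.248, 1.144]
ft_force: [1.1, -0.5, 0.6]
width: 88.0
t 22.25 cur [498.4 227.8 243.3] jawdir 85.0 tilt 0.07 q6 -1.08 F [ 1.1 -0.5  0.6] w 88.0
TURN [-8.299e+01 -1.000e-02  8.000e-02] SHIFT after turn [ 0.33  7.16 -3.73] shift w/o turn [ 0.33 -2.83 -7.56]
```

View pics/c15.png

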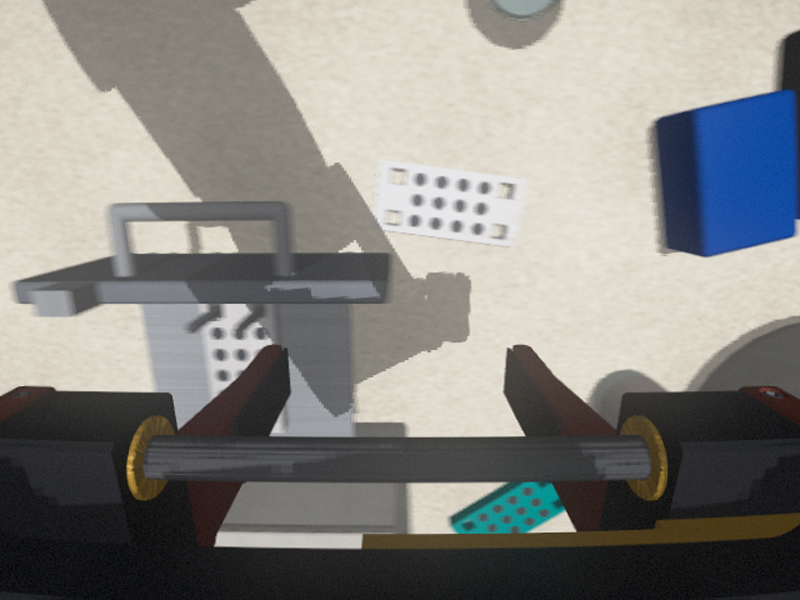

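```bash
python3 -m crank '[[[0,0,0],[10,0,0],8.78],[[0,0,0],[10,0,0],8.78],[[0,0,0],[10,0,0],8.78],[[0,0,0],[10,0,0],8.78],[[0,0,0],[10,0,0],8.78]]';python3 -m crank '[[[0,0,0],[10,0,0],8.78],[[0,0,0],[10,0,0],8.78],[[0,0,0],[10,0,0],8.78],[[0,0,0],[10,0,0],8.78],[[0,0,0],[7,0,0],8.78]]';python3 - <<'E'
from h import *
go(444,240,200,-12)
E
```

```text
t: 22.92
ee_pos: [499.8, 226.3, 242.0]
orientation: [-0.474, 1.518, 0.474]
ft_force: [-0.3, -0.5, 0.1]
width: 87.4
t: 23.55
ee_pos: [499.9, 226.3, 242.0]
orientation: [0.168, 1.564, -0.168]
ft_force: [-0.2, 0.2, 0.5]
width: 87.9
t 23.55 cur [499.9 226.3 242. ] jawdir -12.3 tilt 0.0 q6 0.62 F [-0.2  0.2  0.5] w 87.9
TURN [-0.25 -0.    0.  ] SHIFT after turn [ 4.2   0.18 -5.75] shift w/o turn [ 4.2   0.15 -5.75]
```

```bash
python3 -m crank '[[[1.5,0,-2.8],[0,0,0],8.78],[[2,0.2,-2.9],[0,0,0],8.78],[[0,0,0],[0,0,0],8.78],[[0,0,0],[0,0,0],8.78]]';python3 - <<'E'
from h import *
d=get_image("wrist");crop(d,160,50,320,240,2.5,"c16.png")
import pickle;pickle.dump((d,get_obs()),open("im16.pkl","wb"))
E
```

```text
t: 24.05
ee_pos: [445.7, 240.5, 207.8]
orientation: [0.165, 1.563, -0.163]
ft_force: [0.9, 0.6, 0.3]
width: 88.1
```

View pics/c16.png

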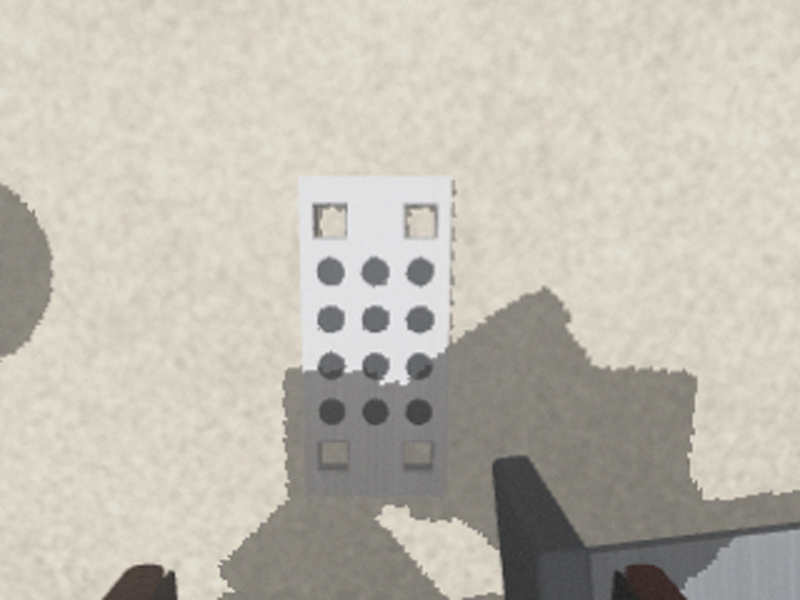

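Run:
```python
from h import *
import pickle
np.set_printoptions(precision=2,suppress=True)
d,o=pickle.load(open("im16.pkl","rb"))
w=lambda L:[(160+(x+.5)/2.5-.5,50+(y+.5)/2.5-.5) for x,y in L]
P=plane(d,w([(331,271),(420,271),(332,411),(418,411)]),14);e=(P[0]+P[1]-P[2]-P[3])/2;print("A",P.mean(0),np.degrees(np.arctan2(e[1],e[0]))-90)
print("front corner",plane(d,w([(493,460),(527,457)]),140))
u=e/np.linalg.norm(e);c=P.mean(0)+15*u
go(c[0],c[1],4,np.degrees(np.arctan2(e[1],e[0]))-90)
```

```text
A [445.71 275.15  14.  ] -12.488405702990278
front corner [[475.76 249.65 140.  ]
 [485.01 248.55 140.  ]]
t 24.10 cur [446.  240.6 208. ] jawdir -12.0 tilt 0.12 q6 0.68 F [0.2 1.1 0.4] w 87.6
TURN [ 0.49  0.1  -0.07] SHIFT after turn [20.4   4.87 -0.78] shift w/o turn [20.4   4.85 -0.77]
```

Run:
```python
from h import *
import pickle
np.set_printoptions(precision=2,suppress=True)
d=pickle.load(open("im9.pkl","rb"))
w=lambda L:[((x+.5)/1.25-.5,(y+.5)/1.25-.5) for x,y in L]
print(plane(d,w([(366,262),(384,260)]),140))
d=pickle.load(open("im7.pkl","rb"))
print(plane(d,w([(288,5),(305,5),(325,358)]),140))
```

```text
[[488.55 235.06 140.  ]
 [502.23 235.4  140.  ]]
[[484.71 217.98 140.  ]
 [495.73 216.75 140.  ]
 [476.73 -26.93 140.  ]]
```

```bash
python3 -m crank '[[[4,2.4,-0.4],[0.5,0,0],8.78],[[5,2.4,-0.4],[0,0,0],8.78],[[5,0,0],[0,0,0],8.78],[[4.6,0,0],[0,0,0],8.78],[[1.7,0,0],[0,0,0],8.78]]';python3 - <<'E'
from h import *
go(448.95,289.8,3.2,-12.5)
E
```

```text
t: 24.72
ee_pos: [446.9, 288.4, 2.1]
orientation: [0.17, 1.566, -0.173]
ft_force: [0.2, -0.0, -0.0]
width: 87.9
t 24.73 cur [446.9 288.4   2.1] jawdir -12.5 tilt 0.14 q6 0.77 F [ 0.2 -0.  -0. ] w 87.9
TURN [-0.02 -0.1   0.1 ] SHIFT after turn [-0.11  0.19  0.17] shift w/o turn [-0.11  0.18  0.17]
```

```bash
python3 -m crank '[[[0,0,0.1],[0,0,0],5.5],[[0,0,0],[0,0,0],5.5],[[0,0,0],[0,0,0],5.5],[[0,0,0],[0,0,0],5.5],[[0,0,0],[0,0,0],5.5]]';python3 -m crank '[[[-2,0,0],[0,0,0],5.5],[[-4,0,0],[0,0,0],5.5],[[-6,0,0],[0,0,0],5.5],[[-6,0,0],[0,0,0],5.5],[[-4,0,0],[0,0,0],5.5]]';python3 - <<'E'
from h import *
go(560.1,88.0,200,85)
d=get_image("wrist");crop(d,0,0,640,480,1.25,"c17.png")
E
```

```text
t: 25.35
ee_pos: [449.0, 289.3, 5.7]
orientation: [0.172, 1.562, -0.17]
ft_force: [0.7, -1.2, 7.7]
width: 59.7
t: 25.98
ee_pos: [448.2, 289.0, 227.5]
orientation: [0.173, 1.561, -0.169]
ft_force: [1.1, 0.1, -1.4]
width: 59.9
t 25.98 cur [448.2 289.  227.5] jawdir -12.5 tilt 0.2 q6 0.77 F [ 1.1  0.1 -1.4] w 59.9
TURN [ 8.252e+01  2.000e-02 -2.200e-01] SHIFT after turn [ 2.75 12.89 19.05] shift w/o turn [  2.75 -17.21  15.26]
```

View pics/c17.png

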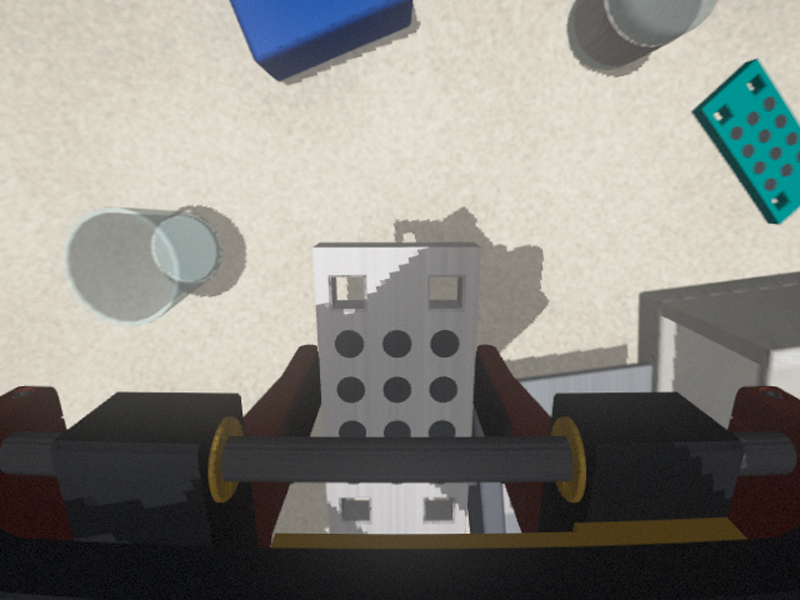

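```bash
python3 -m crank '[[[0,0,0],[-10,0,0],5.5],[[0,0,0],[-10,0,0],5.5],[[0,0,0],[-10,0,0],5.5],[[0,0,0],[-10,0,0],5.5],[[0,0,0],[-10,0,0],5.5]]';python3 -m crank '[[[0,0,0],[-10,0,0],5.5],[[0,0,0],[-10,0,0],5.5],[[0,0,0],[-10,0,0],5.5],[[0,0,0],[-10,0,0],5.5],[[0,0,0],[-7.5,0,0],5.5]]';python3 - <<'E'
from h import *
go(545.8,89.3,200,85)
E
```

```text
t: 26.65
ee_pos: [447.4, 288.4, 223.8]
orientation: [-0.517, 1.509, 0.517]
ft_force: [0.6, 0.4, -2.0]
width: 59.4
t: 27.28
ee_pos: [447.3, 288.4, 223.8]
orientation: [-1.148, 1.248, 1.149]
ft_force: [-0.2, -0.1, -1.6]
width: 59.6
t 27.27 cur [447.3 288.4 223.8] jawdir 85.3 tilt 0.03 q6 -0.94 F [-0.2 -0.1 -1.6] w 59.6
TURN [ 0.29 -0.02 -0.03] SHIFT after turn [  2.38 -11.54 -18.98] shift w/o turn [  2.38 -11.45 -19.04]
```

```bash
python3 -m crank '[[[0,-2.8,-4.7],[0.3,0,0],5.5],[[0,-2.9,-4.8],[0,0,0],5.5],[[0,-2.9,-4.8],[0,0,0],5.5],[[0,-2.9,-4.7],[0,0,0],5.5],[[2,0,0],[0,0,0],5.5]]';python3 -m crank '[[[3,0,0],[0,0,0],5.5],[[2.7,0,0],[0,0,0],5.5],[[0,0,0],[0,0,0],5.5],[[0,0,0],[0,0,0],5.5]]';python3 - <<'E'
from h import *
go(545.8,89.3,145,85)
d=get_image("wrist");crop(d,160,100,320,240,2.5,"c18.png")
import pickle;pickle.dump((d,get_obs()),open("im18.pkl","wb"))
E
```

```text
t: 27.9
ee_pos: [547.4, 85.9, 205.0]
orientation: [-1.14, 1.25, 1.135]
ft_force: [-0.6, 1.0, -1.7]
width: 59.7
t: 28.4
ee_pos: [545.5, 89.2, 147.8]
orientation: [-1.141, 1.251, 1.141]
ft_force: [0.1, 0.0, -2.3]
width: 60.0
t 28.40 cur [545.5  89.2 147.8] jawdir 84.7 tilt 0.05 q6 -1.34 F [ 0.1  0.  -2.3] w 60.0
TURN [-0.28  0.01  0.05] SHIFT after turn [ 0.28 -0.03  0.02] shift w/o turn [ 0.28 -0.03  0.02]
```

View pics/c18.png

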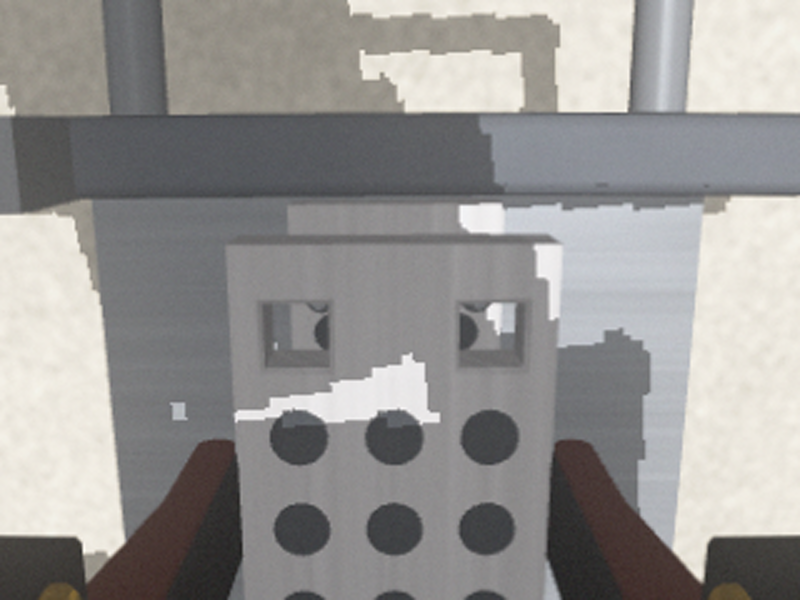

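Run:
```python
from h import *
import pickle
np.set_printoptions(precision=2,suppress=True)
d,o=pickle.load(open("im18.pkl","rb"));Rm=R.from_rotvec(o["orientation"]).as_matrix()
w=lambda L:[(160+(x+.5)/2.5-.5,100+(y+.5)/2.5-.5) for x,y in L]
P=plane(d,w([(297,333),(491,333)]),o["ee_pos"][2]+11);print("holes",(P-o["ee_pos"])@Rm,P)
Q=np.array([[511.16,74.43,120],[513.83,110,120]]);print((Q-o["ee_pos"])@Rm)
print("posts drawn",(proj(d,Q)-[160,100])*2.5)
```

```text
holes [[-11.07  35.95 -18.62]
 [-11.06  35.94  16.07]] [[508.31  74.03 159.23]
 [511.5  108.56 159.23]]
[[ 28.17  33.21 -17.97]
 [ 28.18  33.82  17.7 ]]
posts drawn [[318.59 303.27]
 [478.35 300.56]]
```

```bash
python3 -m crank '[[[1.0,-0.18,0.06],[-0.3,0,0],5.5],[[0.6,0,0],[0,0,0],5.5],[[0,0,0],[0,0,0],5.5],[[0,0,0],[0,0,0],5.5]]';python3 - <<'E'
from h import *
go(545.8,89.3,145,85)
d=get_image("wrist");crop(d,220,190,160,120,5,"c19.png")
import pickle;pickle.dump((d,get_obs()),open("im19.pkl","wb"))
E
```

```text
t: 28.95
ee_pos: [547.0, 89.5, 131.1]
orientation: [-1.145, 1.249, 1.145]
ft_force: [0.4, -0.2, -2.0]
width: 59.6
t 28.95 cur [547.   89.5 131.1] jawdir 85.0 tilt 0.0 q6 -1.34 F [ 0.4 -0.2 -2. ] w 59.6
TURN [ 0.01 -0.   -0.  ] SHIFT after turn [-1.39  0.12 -0.03] shift w/o turn [-1.39  0.12 -0.03]
```

View pics/c19.png

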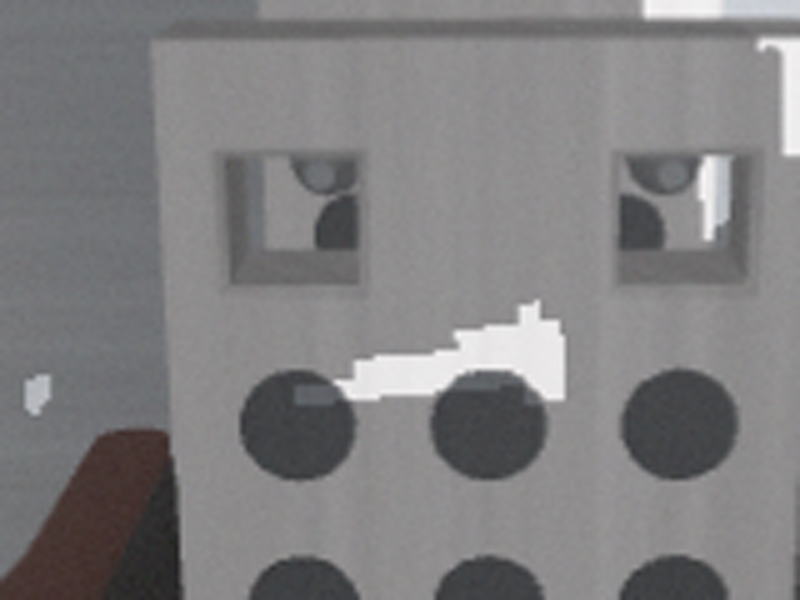

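Run:
```python
from h import *
import pickle
np.set_printoptions(precision=2,suppress=True)
d,o=pickle.load(open("im19.pkl","rb"));Rm=R.from_rotvec(o["orientation"]).as_matrix()
w=lambda L:[(220+(x+.5)/5-.5,190+(y+.5)/5-.5) for x,y in L]
for dz in(10,11,8):
  P=plane(d,w([(291,219),(686,219)]),o["ee_pos"][2]+dz);print("holes",(P-o["ee_pos"])@Rm)
P=plane(d,w([(323,172),(665,170)]),120);print("posts",(P-o["ee_pos"])@Rm)
```

```text
holes [[-10.    35.12 -18.99]
 [-10.    35.12  16.64]]
holes [[-11.    35.36 -18.88]
 [-11.    35.36  16.53]]
holes [[ -8.    34.63 -19.23]
 [ -8.    34.63  16.88]]
posts [[ 11.16  34.93 -18.07]
 [ 11.16  35.14  16.82]]
```

```bash
python3 -m crank '[[[1,0,0.04],[0,0,0],5.5],[[1,0,0],[0,0,0],5.5],[[0,0,0],[0,0,0],5.5]]';python3 -m crank '[[[1,0,0],[0,0,0],5.5],[[1,0,0],[0,0,0],5.5],[[1,0,0],[0,0,0],5.5],[[0.3,0,0],[0,0,0],5.5],[[0,0,0],[0,0,0],5.5]]'
```

```text
t: 29.38
ee_pos: [546.1, 89.8, 109.8]
orientation: [-1.144, 1.251, 1.146]
ft_force: [-0.5, 0.6, -1.1]
width: 59.9
t: 30.0
ee_pos: [546.9, 89.9, 77.8]
orientation: [-1.145, 1.25, 1.145]
ft_force: [-0.4, -0.4, -1.9]
width: 59.6
```

```bash
python3 -m crank '[[[0.3,0,0],[0,0,0],5.5],[[0.1,0,0],[0,0,0],5.5],[[0,0,0],[0,0,0],5.5]]'
```

```text
t: 30.38
ee_pos: [547.1, 89.9, 74.2]
orientation: [-1.145, 1.249, 1.145]
ft_force: [-0.6, 1.4, -2.1]
width: 59.9
```

```bash
python3 -m crank '[[[0.2,0,0],[0,0,0],5.5],[[0,0,0],[0,0,0],5.5]]'
```

```text
t: 30.62
ee_pos: [548.4, 89.9, 73.7]
orientation: [-1.146, 1.247, 1.143]
ft_force: [-0.8, -2.1, 10.9]
width: 59.8
```

```bash
python3 -m crank '[[[0,0,0],[0,0,0],7.4],[[0,0,0],[0,0,0],7.4],[[0,0,0],[0,0,0],7.4],[[-3,0,0],[0,0,0],7.4],[[-6,0,0],[0,0,0],7.4]]';python3 -m crank '[[[-6,0,0],[0,0,0],7.4],[[-4,0,0],[0,0,0],7.4],[[0,5,0],[0,0,0],7],[[0,5,0],[0,0,0],7],[[0,0,0],[0,0,0],7]]';python3 - <<'E'
from h import *
go(450,-340,240,10)
d=get_image("wrist");crop(d,0,0,640,480,1.25,"c20.png")
E
```

```text
t: 31.25
ee_pos: [545.1, 89.6, 160.8]
orientation: [-1.143, 1.254, 1.148]
ft_force: [1.0, -0.2, -0.4]
width: 74.1
t: 31.88
ee_pos: [444.2, 98.6, 261.8]
orientation: [-1.145, 1.25, 1.147]
ft_force: [1.2, -0.3, -0.1]
width: 70.2
t 31.88 cur [444.2  98.6 261.8] jawdir 85.1 tilt 0.1 q6 -1.29 F [ 1.2 -0.3 -0.1] w 70.2
TURN [ 7.507e+01 -9.000e-02 -7.000e-02] SHIFT after turn [  2.18 -43.29  -7.05] shift w/o turn [  2.19  -4.34 -43.64]
```

View pics/c20.png

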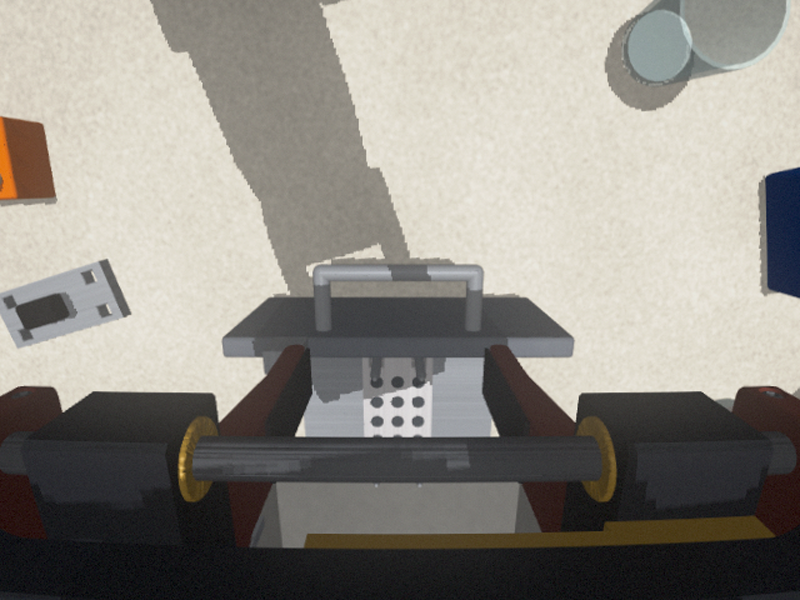

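```bash
python3 -m crank '[[[0,0,0],[10,0,0],7],[[0,0,0],[10,0,0],7],[[0,0,0],[10,0,0],7],[[0,0,0],[10,0,0],7],[[0,0,0],[10,0,0],7]]';python3 -m crank '[[[0,0,0],[10,0,0],7],[[0,0,0],[10,0,0],7],[[0,-3,0],[5,0,0],7],[[0,-5,-1],[0,0,0],7],[[0,-6,-1],[0,0,0],7]]';python3 -m crank '[[[0,-6,-1],[0,0,0],7],[[0,-6,-1],[0,0,0],7],[[0,-6,-1],[0,0,0],7],[[0,-6,-1],[0,0,0],7],[[2,-5.3,-1],[0,0,0],7]]';python3 -m crank '[[[0,0,0],[0,0,0],7],[[0,0,0],[0,0,0],7]]';python3 - <<'E'
from h import *
go(450,-340,240,10)
d=get_image("wrist");crop(d,0,0,640,480,1.25,"c21.png")
import pickle;pickle.dump((d,get_obs()),open("im21.pkl","wb"))
E
```

```text
t: 32.55
ee_pos: [449.1, 98.6, 262.1]
orientation: [-0.474, 1.518, 0.474]
ft_force: [-0.2, 0.1, 0.0]
width: 69.9
t: 33.17
ee_pos: [456.3, -43.6, 262.2]
orientation: [-0.139, 1.565, 0.138]
ft_force: [0.3, -0.5, -0.1]
width: 70.1
t: 33.8
ee_pos: [458.0, -343.8, 243.0]
orientation: [-0.139, 1.563, 0.134]
ft_force: [0.7, -0.2, -0.5]
width: 69.7
t: 34.05
ee_pos: [456.6, -339.8, 241.6]
orientation: [-0.136, 1.567, 0.137]
ft_force: [0.4, -0.0, 0.9]
width: 70.0
t 34.05 cur [ 456.6 -339.8  241.6] jawdir 10.0 tilt 0.05 q6 -0.83 F [ 0.4 -0.   0.9] w 70.0
TURN [-0.04 -0.02 -0.05] SHIFT after turn [ 0.16  0.1  -0.65] shift w/o turn [ 0.16  0.1  -0.65]
```

View pics/c21.png

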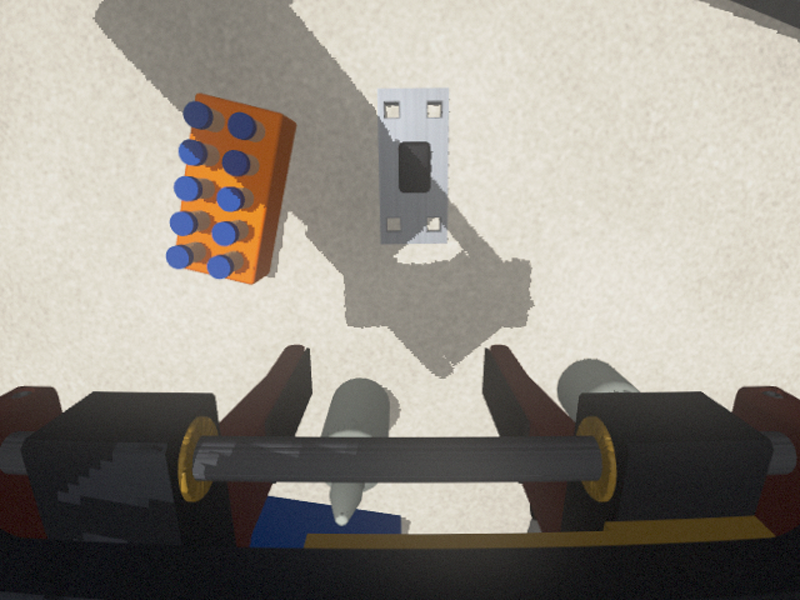

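Run:
```python
from h import *
import pickle
np.set_printoptions(precision=2,suppress=True)
d,o=pickle.load(open("im21.pkl","rb"))
w=lambda L:[((x+.5)/1.25-.5,(y+.5)/1.25-.5) for x,y in L]
P=plane(d,w([(392,110),(434,109),(393,224),(433,224)]),14);e=(P[0]+P[1]-P[2]-P[3])/2;f=(P[1]+P[3]-P[0]-P[2])/2
print(P.mean(0),np.linalg.norm(e),np.linalg.norm(f),np.degrees(np.arctan2(e[1],e[0]))-90,np.degrees(np.arctan2(f[1],f[0])))
print(plane(d,w([(415,167)]),42))
go(440.9,-286,20,10)
```

```text
[ 455.12 -252.43   14.  ] 95.32711890952964 35.39041200028035 10.449252368708514 10.661909397564623
[[ 455.75 -252.44   42.  ]]
t 34.10 cur [ 456.7 -339.2  242. ] jawdir 10.0 tilt 0.02 q6 -0.83 F [-0.5  0.4 -0.2] w 69.6
TURN [ 0.02  0.   -0.02] SHIFT after turn [22.2   5.51 -0.64] shift w/o turn [22.2   5.51 -0.63]
```

Run:
```python
from h import *
go(455.4,-252.4,120,10.6)
```

```text
t 34.10 cur [ 456.7 -339.2  242. ] jawdir 10.0 tilt 0.02 q6 -0.83 F [-0.5  0.4 -0.2] w 69.6
TURN [-0.58  0.   -0.02] SHIFT after turn [12.2   8.56  1.46] shift w/o turn [12.2   8.57  1.38]
```

```bash
python3 -m crank '[[[4,2.9,0.5],[-0.6,0,0],5],[[4,2.9,0.5],[0,0,0],5],[[4.2,2.8,0.5],[0,0,0],5],[[0,0,0],[0,0,0],5],[[0,0,0],[0,0,0],5]]';python3 - <<'E'
from h import *
go(455.4,-252.4,20,10.6)
d=get_image("wrist");crop(d,0,0,640,480,1.25,"c22.png")
E
```

```text
t: 34.72
ee_pos: [457.0, -252.5, 121.6]
orientation: [-0.148, 1.564, 0.145]
ft_force: [1.2, 0.2, -0.0]
width: 50.1
t 34.73 cur [ 457.  -252.5  121.6] jawdir 10.7 tilt 0.15 q6 -0.71 F [ 1.2  0.2 -0. ] w 50.1
TURN [0.1  0.11 0.1 ] SHIFT after turn [10.16  0.04 -0.16] shift w/o turn [10.16  0.06 -0.18]
```

View pics/c22.png

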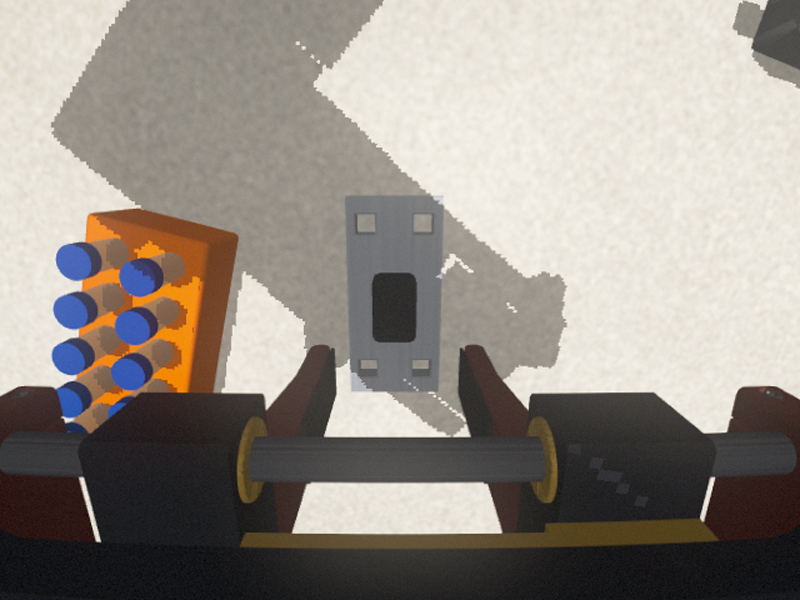

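```bash
python3 -m crank '[[[4,0,-0.15],[0,0,0],5],[[3.5,0,0],[0,0,0],5],[[1.6,0,0],[0,0,0],5],[[0.9,0,0],[0,0,0],5],[[0,0,0],[0,0,0],5]]';python3 -m crank '[[[0,0,0],[0,0,0],2],[[0,0,0],[0,0,0],2],[[0,0,0],[0,0,0],2],[[0,0,0],[0,0,0],2],[[0,0,0],[0,0,0],2]]';python3 - <<'E'
from h import *
go(455.4,-252.4,20,10.6)
d=get_image("wrist");crop(d,0,0,640,480,1.25,"c23.png")
E
```

```text
t: 35.4
ee_pos: [454.5, -252.9, 20.5]
orientation: [-0.146, 1.565, 0.145]
ft_force: [-0.0, -0.0, -0.2]
width: 49.9
t: 36.02
ee_pos: [454.6, -252.6, 20.7]
orientation: [-0.146, 1.565, 0.145]
ft_force: [0.1, 1.2, 5.1]
width: 25.7
t 36.02 cur [ 454.6 -252.6   20.7] jawdir 10.6 tilt 0.07 q6 -0.72 F [0.1 1.2 5.1] w 25.7
TURN [0.01 0.06 0.04] SHIFT after turn [0.07 0.01 0.08] shift w/o turn [0.07 0.01 0.08]
```

View pics/c23.png

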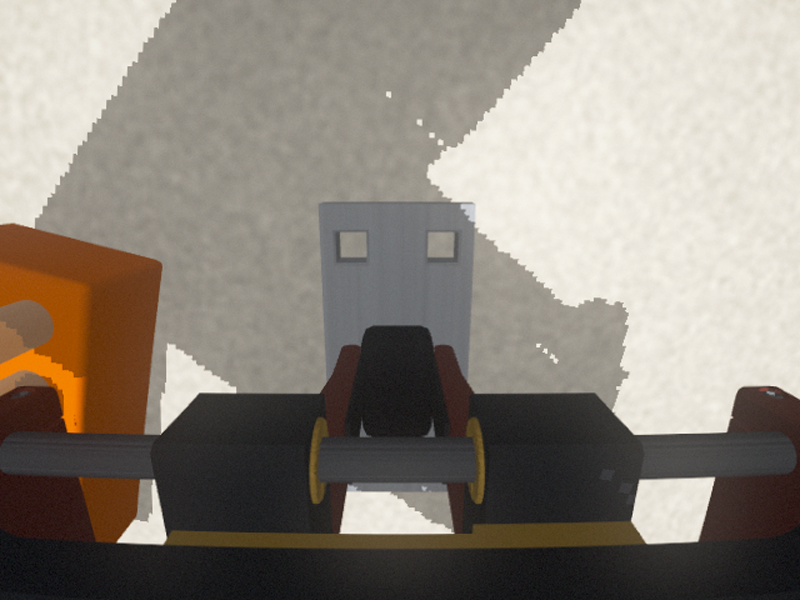

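Knob gripped at 25.7 mm. Lift, then turn while carrying it to the tray.

```bash
python3 -m crank '[[[-2,0,0],[0,0,0],2],[[-4,0,0],[0,0,0],2],[[-6,0,0],[0,0,0],2],[[-6,0,0],[0,0,0],2],[[-4,0,0],[0,0,0],2]]';python3 -m crank '[[[0,0,0],[-10,0,0],2],[[0,0,0],[-10,0,0],2],[[0,0,0],[-10,0,0],2],[[0,0,0],[-10,0,0],2],[[0,0,0],[-10,0,0],2]]';python3 -m crank '[[[0,0,0],[-10,0,0],2],[[0,0,0],[-10,0,0],2],[[0,0,0],[-4.4,0,0],2],[[0,0,0],[0,0,0],2]]';python3 - <<'E'
from h import *
go(560.2,88,220,85)
d=get_image("wrist");crop(d,0,0,640,480,1.25,"c24.png")
E
```

```text
t: 36.7
ee_pos: [454.0, -252.4, 242.4]
orientation: [-0.146, 1.565, 0.145]
ft_force: [-0.1, -0.5, -5.2]
width: 26.0
t: 37.33
ee_pos: [453.1, -251.9, 239.2]
orientation: [-0.827, 1.409, 0.83]
ft_force: [-0.0, -0.6, -4.9]
width: 26.2
t: 37.83
ee_pos: [453.3, -252.0, 239.3]
orientation: [-1.143, 1.25, 1.146]
ft_force: [0.5, -0.2, -3.4]
width: 26.3
t 37.83 cur [ 453.3 -252.   239.3] jawdir 85.0 tilt 0.11 q6 -2.01 F [ 0.5 -0.2 -3.4] w 26.3
TURN [-0.03  0.04 -0.1 ] SHIFT after turn [ 1.93 -7.69 34.8 ] shift w/o turn [ 1.94 -7.67 34.8 ]
```

View pics/c24.png

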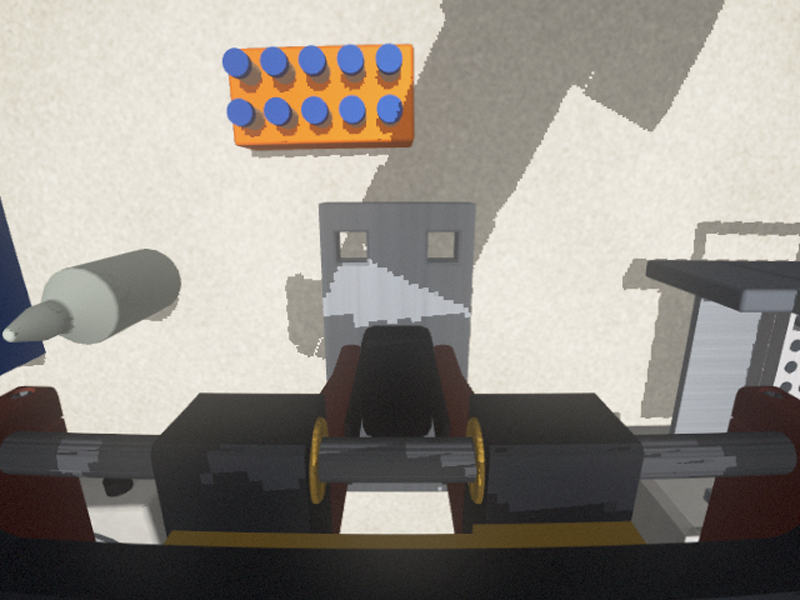

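```bash
python3 -m crank '[[[0,-0.5,4],[0,0,0],2],[[0,-1.2,5.5],[0,0,0],2],[[0,-1.2,5.5],[0,0,0],2],[[0,-1.2,5.5],[0,0,0],2],[[0,-1.2,5.5],[0,0,0],2]]';python3 -m crank '[[[0,-1.2,5],[0,0,0],2],[[0,-1.2,3.8],[0,0,0],2],[[3,0,0],[0,0,0],2],[[3,0,0],[0,0,0],2],[[0,0,0],[0,0,0],2]]';python3 - <<'E'
from h import *
go(560.2,88,160,85)
d=get_image("wrist");crop(d,160,100,320,240,2.5,"c25.png")
import pickle;pickle.dump((d,get_obs()),open("im25.pkl","wb"))
E
```

```text
t: 38.5
ee_pos: [529.5, 3.8, 239.9]
orientation: [-1.143, 1.25, 1.144]
ft_force: [0.6, -0.5, -4.1]
width: 25.9
t: 39.12
ee_pos: [558.9, 87.4, 177.7]
orientation: [-1.142, 1.255, 1.148]
ft_force: [0.8, -0.2, -4.0]
width: 25.7
t 39.12 cur [558.9  87.4 177.7] jawdir 85.0 tilt 0.34 q6 -1.35 F [ 0.8 -0.2 -4. ] w 25.7
TURN [-0.04 -0.08 -0.33] SHIFT after turn [ 1.77 -0.13  0.07] shift w/o turn [ 1.77 -0.14  0.07]
```

View pics/c25.png

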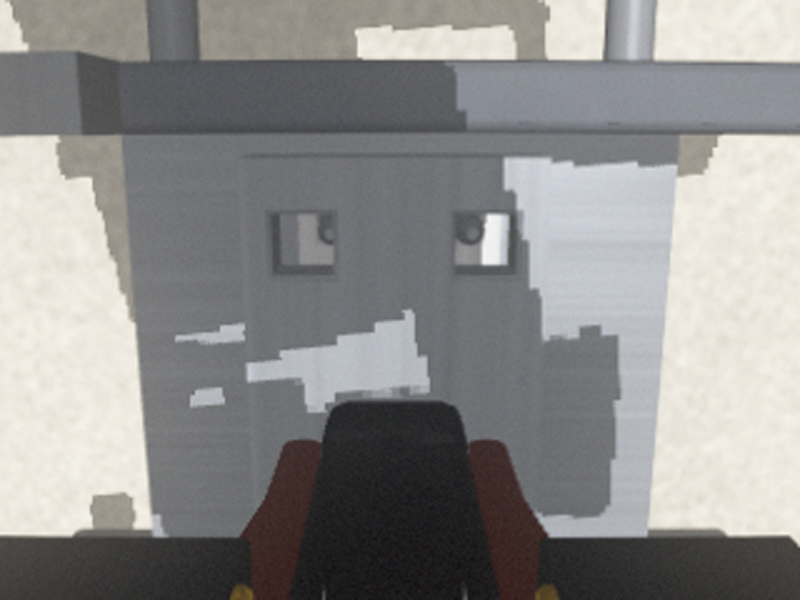

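```bash
python3 -m crank '[[[1.6,0,0.05],[0,0,0],2],[[1.2,0,0],[0,0,0],2],[[0,0,0],[0,0,0],2],[[0,0,0],[0,0,0],2]]';python3 - <<'E'
from h import *
go(560.2,88,145,85)
d=get_image("wrist");crop(d,220,150,160,120,5,"c26.png")
import pickle;pickle.dump((d,get_obs()),open("im26.pkl","wb"))
E
```

```text
t: 39.67
ee_pos: [561.2, 88.0, 152.3]
orientation: [-1.145, 1.249, 1.145]
ft_force: [0.5, 0.7, -3.5]
width: 26.0
t 39.67 cur [561.2  88.  152.3] jawdir 85.0 tilt 0.02 q6 -1.35 F [ 0.5  0.7 -3.5] w 26.0
TURN [-0.    0.    0.02] SHIFT after turn [ 0.73  0.1  -0.01] shift w/o turn [ 0.73  0.1  -0.01]
```

View pics/c26.png

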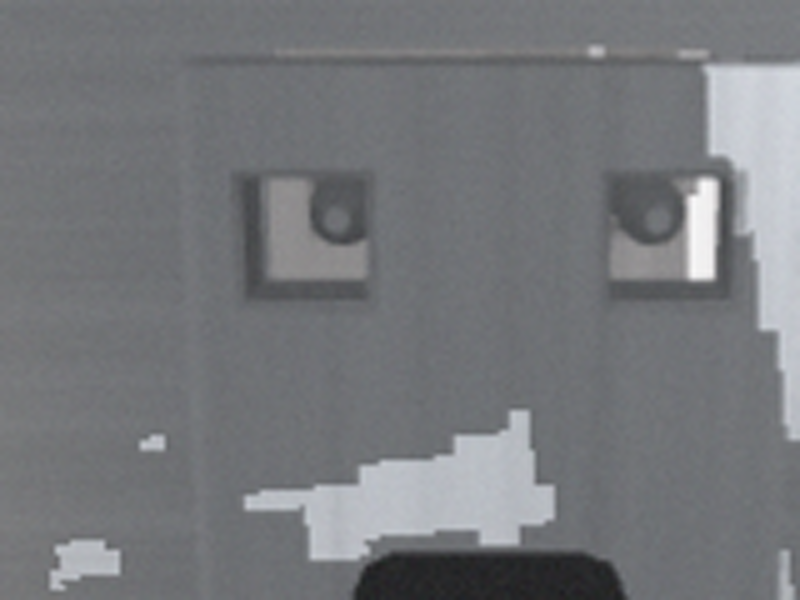

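Run:
```python
from h import *
import pickle
np.set_printoptions(precision=2,suppress=True)
d,o=pickle.load(open("im26.pkl","rb"));Rm=R.from_rotvec(o["orientation"]).as_matrix()
w=lambda L:[(220+(x+.5)/5-.5,150+(y+.5)/5-.5) for x,y in L]
for dz in(-5,-6.5,-8):
  P=plane(d,w([(306,236),(670,236)]),o["ee_pos"][2]+dz);print("holes",(P-o["ee_pos"])@Rm)
P=plane(d,w([(338,219),(657,217)]),120);print("posts",(P-o["ee_pos"])@Rm)
```

```text
holes [[  4.97  49.71 -18.8 ]
 [  4.97  49.71  16.29]]
holes [[  6.47  49.51 -18.96]
 [  6.47  49.51  16.45]]
holes [[  7.97  49.31 -19.11]
 [  7.97  49.31  16.6 ]]
posts [[ 32.42  47.97 -18.07]
 [ 32.43  48.19  17.65]]
```

```bash
python3 -m crank '[[[0.8,-0.13,0.09],[0,0,0],2],[[0.8,0,0],[0,0,0],2],[[0.8,0,0],[0,0,0],2],[[0,0,0],[0,0,0],2]]';python3 -m crank '[[[0.8,0,0],[0,0,0],2],[[0.8,0,0],[0,0,0],2],[[0.5,0,0],[0,0,0],2],[[0.2,0,0],[0,0,0],2],[[0,0,0],[0,0,0],2]]'
```

```text
t: 40.22
ee_pos: [561.7, 88.8, 127.1]
orientation: [-1.144, 1.251, 1.146]
ft_force: [0.6, 1.0, -4.2]
width: 25.7
t: 40.85
ee_pos: [562.4, 88.8, 105.0]
orientation: [-1.145, 1.249, 1.145]
ft_force: [0.1, 0.5, -3.6]
width: 26.1
```

```bash
python3 -m crank '[[[0.2,0,0],[0,0,0],2],[[0.1,0,0],[0,0,0],2],[[0,0,0],[0,0,0],2]]'; python3 -m crank '[[[0.15,0,0],[0,0,0],2],[[0,0,0],[0,0,0],2]]'
```

```text
t: 41.22
ee_pos: [562.7, 88.8, 102.7]
orientation: [-1.145, 1.249, 1.144]
ft_force: [-1.8, -0.8, 3.6]
width: 25.8
t: 41.48
ee_pos: [564.2, 88.8, 102.6]
orientation: [-1.147, 1.246, 1.142]
ft_force: [-1.6, -2.3, 14.0]
width: 25.7
```

```bash
python3 -m crank '[[[-0.1,0,0],[0,0,0],4.5],[[0,0,0],[0,0,0],4.5],[[0,0,0],[0,0,0],4.5],[[-3,0,0],[0,0,0],4.5],[[-6,0,0],[0,0,0],4.5]]';python3 -m crank '[[[-6,0,0],[0,0,0],4.5],[[-3,4,0],[0,0,0],5],[[0,6,0],[0,0,0],5],[[0,5,0],[0,0,0],5],[[0,0,0],[0,0,0],5]]';python3 - <<'E'
from h import *
go(560.2,88,145,85)
d=get_image("wrist");crop(d,0,0,640,480,1.25,"c27.png")
d=get_image("side");crop(d,150,180,200,150,4,"c27s.png")
d=get_image("scene");crop(d,220,210,200,150,4,"c27c.png")
E
```

```text
t: 42.1
ee_pos: [560.5, 88.7, 190.0]
orientation: [-1.143, 1.254, 1.149]
ft_force: [1.3, -0.3, 0.9]
width: 45.1
t: 42.72
ee_pos: [409.9, 101.9, 281.4]
orientation: [-1.145, 1.25, 1.146]
ft_force: [-0.1, 1.2, -0.2]
width: 49.9
t 42.73 cur [409.9 101.9 281.4] jawdir 85.1 tilt 0.07 q6 -1.27 F [-0.1  1.2 -0.2] w 49.9
TURN [ 0.08 -0.01 -0.06] SHIFT after turn [ 13.64 -15.09  -0.07] shift w/o turn [ 13.62 -15.1   -0.09]
```

View pics/c27.png

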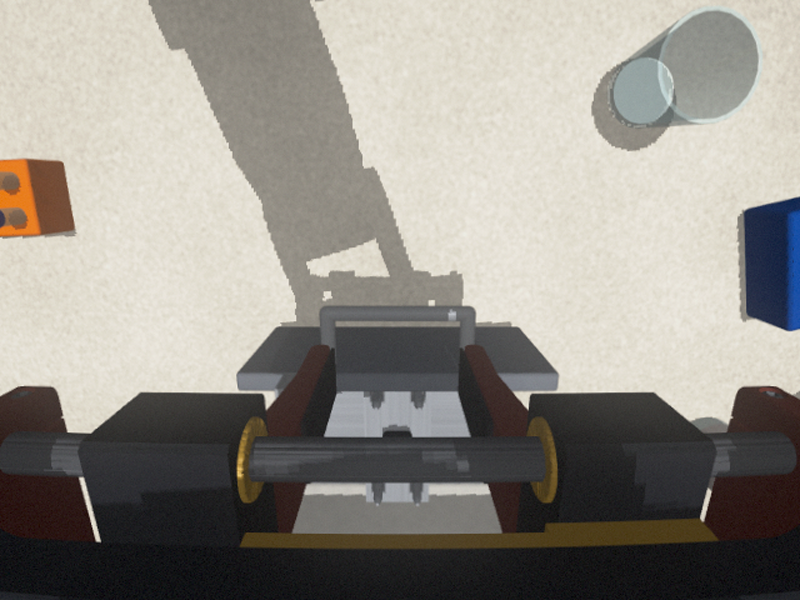

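View pics/c27s.png

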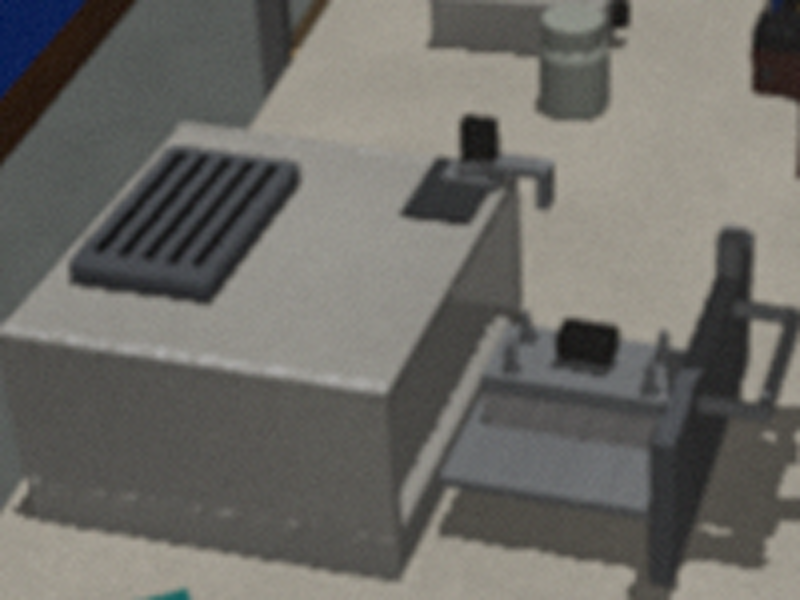

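View pics/c27c.png

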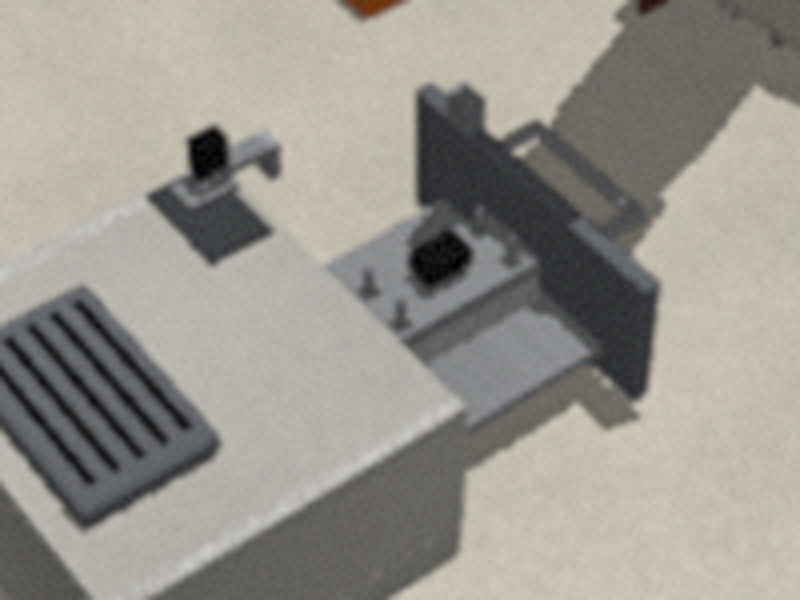

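Run:
```python
from h import *
d=get_image("scene");crop(d,0,0,640,480,1.25,"c28.png")
d=get_image("side");crop(d,0,0,640,480,1.25,"c28s.png")
```

```text
(no output)
```

View pics/c28.png

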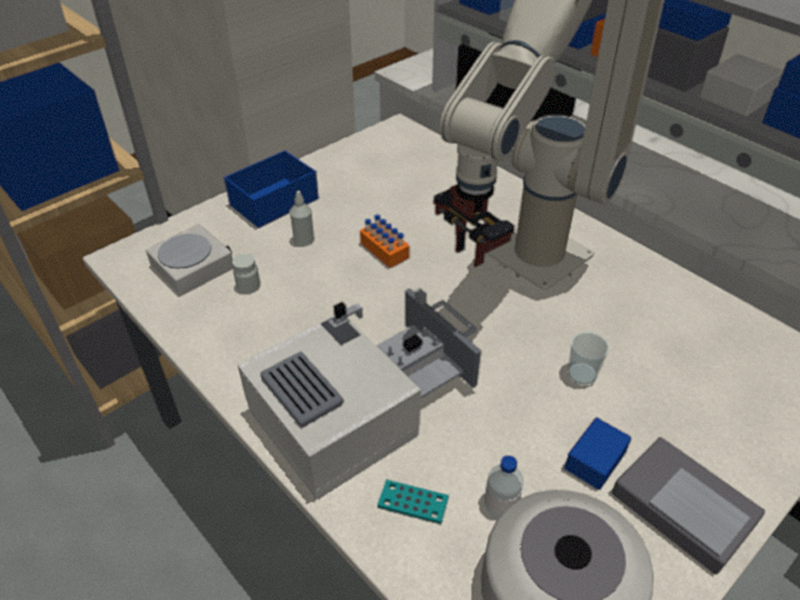

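View pics/c28s.png

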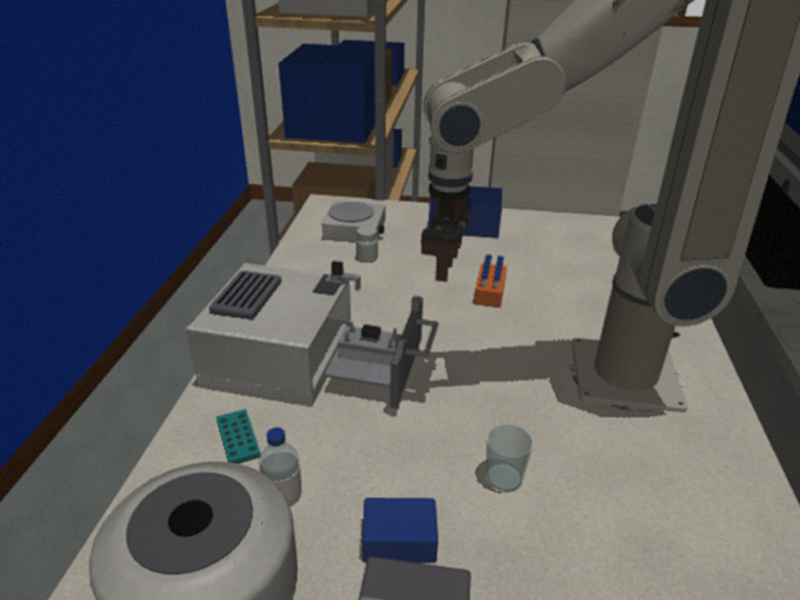

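Run:
```python
from h import *
go(400,102.6,107,85)
```

```text
t 42.98 cur [414.3 101.9 281.6] jawdir 85.0 tilt 0.02 q6 -1.27 F [-0.4  0.3 -0.7] w 50.0
TURN [-0.01  0.    0.02] SHIFT after turn [17.46  1.43 -0.06] shift w/o turn [17.46  1.43 -0.06]
```

```bash
python3 -m crank '[[[0,1.5,0],[0,0,0],5],[[5,0,0],[0,0,0],5],[[5,0,0],[0,0,0],5],[[4.5,0,0],[0,0,0],5],[[3,0,0],[0,0,0],5]]';python3 -m crank '[[[0,-0.5,0],[0,0,0],5],[[0,-0.5,0],[0,0,0],5],[[0,-0.8,0],[0,0,0],5],[[0,-1,0],[0,0,0],5],[[0,-1.2,0],[0,0,0],5]]'
```

```text
t: 43.6
ee_pos: [396.7, 103.0, 104.7]
orientation: [-1.144, 1.251, 1.146]
ft_force: [0.2, -0.7, -0.2]
width: 49.8
t: 44.22
ee_pos: [438.6, 99.7, 107.1]
orientation: [-1.145, 1.249, 1.145]
ft_force: [-2.8, 1.0, 2.1]
width: 50.1
```

```bash
python3 -m crank '[[[0,-1.4,0],[0,0,0],5],[[0,-1.6,0],[0,0,0],5],[[0,-1.6,0],[0,0,0],5],[[0,-1.6,0],[0,0,0],5],[[0,-1.6,0],[0,0,0],5]]';python3 -m crank '[[[0,-1.6,0],[0,0,0],5],[[0,-1.5,0],[0,0,0],5],[[0,-1.3,0],[0,0,0],5],[[0,-0.8,0],[0,0,0],5],[[0,-0.4,0],[0,0,0],5]]'
```

```text
t: 44.85
ee_pos: [516.8, 92.8, 106.5]
orientation: [-1.145, 1.249, 1.145]
ft_force: [-2.4, 1.4, 3.2]
width: 50.0
t: 45.48
ee_pos: [571.8, 88.1, 106.5]
orientation: [-1.145, 1.249, 1.145]
ft_force: [-3.2, 1.3, 1.6]
width: 50.0
```

```bash
python3 -m crank '[[[0,-0.3,0],[0,0,0],5],[[0,-0.3,0],[0,0,0],5],[[0,0,0],[0,0,0],5]]'; python3 -m crank '[[[0,-0.2,0],[0,0,0],5],[[0,-0.2,0],[0,0,0],5],[[0,0,0],[0,0,0],5]]'
```

```text
t: 45.85
ee_pos: [576.9, 87.6, 106.5]
orientation: [-1.144, 1.25, 1.146]
ft_force: [-4.4, 0.5, 2.4]
width: 50.0
t: 46.22
ee_pos: [577.1, 87.4, 106.2]
orientation: [-1.141, 1.256, 1.151]
ft_force: [-16.1, 3.3, 11.4]
width: 49.9
```

```bash
python3 -m crank '[[[0,-0.2,0],[0,0,0],5],[[0,0,0],[0,0,0],5]]'; python3 -m crank '[[[0,0.6,0],[0,0,0],5],[[0,3,0],[0,0,0],5],[[-5,2,0],[0,0,0],5],[[-6,0,0],[0,0,0],4.4],[[-6,0,0],[0,0,0],4.4]]';  python3 -m crank '[[[-4,0,-2],[0,0,0],4.4],[[0,0,-4],[0,0,0],4.4],[[0,0,-4],[0,0,0],4.4],[[0,0,0],[0,0,0],4.4]]'
python3 - <<'E'
from h import *
go(646,-35,186,84.8)
d=get_image("wrist");crop(d,100,150,400,300,2,"c29.png")
E
```

```text
t: 46.48
ee_pos: [577.1, 87.4, 106.1]
orientation: [-1.139, 1.259, 1.154]
ft_force: [-22.7, 3.0, 16.3]
width: 50.1
t: 47.1
ee_pos: [528.0, 91.9, 278.7]
orientation: [-1.146, 1.247, 1.143]
ft_force: [0.6, 0.9, 0.4]
width: 44.2
t: 47.6
ee_pos: [519.4, -9.8, 317.1]
orientation: [-1.144, 1.249, 1.14]
ft_force: [-0.1, 0.6, 0.5]
width: 43.7
t 47.60 cur [519.4  -9.8 317.1] jawdir 84.8 tilt 0.15 q6 -1.52 F [-0.1  0.6  0.5] w 43.7
TURN [ 0.03 -0.03  0.15] SHIFT after turn [ 13.11 -12.84  -1.36] shift w/o turn [ 13.15 -12.8   -1.36]
```

View pics/c29.png

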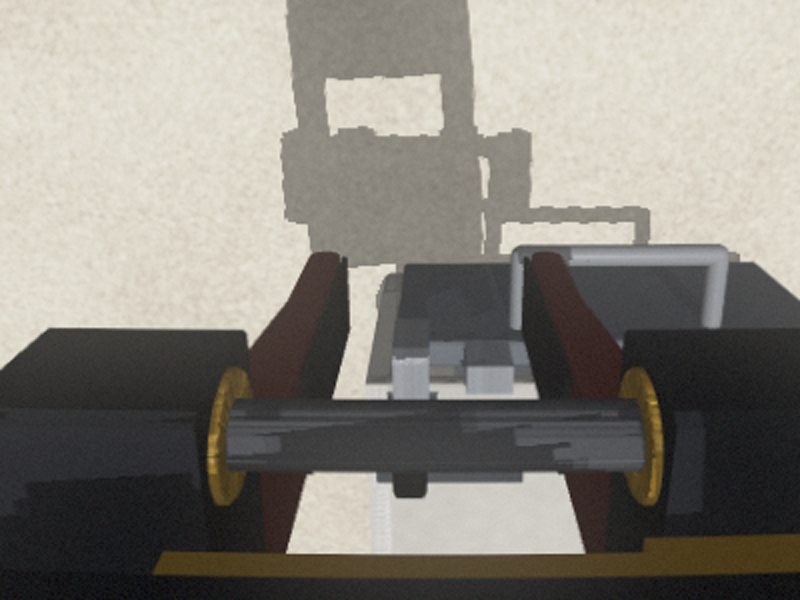

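```bash
python3 -m crank '[[[1,-4.2,-0.5],[0,0,0],4.4],[[1,-4.3,-0.4],[0,0,0],4.4],[[1,-4.4,-0.4],[0,0,0],4.4],[[0,0,0],[0,0,0],4.4],[[0,0,0],[0,0,0],4.4]]'
python3 - <<'E'
from h import *
go(646.8,-34.5,186,84.8)
E
```

```text
t: 48.28
ee_pos: [645.8, -31.0, 286.2]
orientation: [-1.145, 1.249, 1.146]
ft_force: [0.7, 0.5, 0.2]
width: 43.9
t 48.27 cur [645.8 -31.  286.2] jawdir 85.1 tilt 0.05 q6 -1.55 F [0.7 0.5 0.2] w 43.9
TURN [ 0.26  0.01 -0.05] SHIFT after turn [10.02 -0.13 -0.34] shift w/o turn [10.02 -0.14 -0.35]
```

```bash
python3 -m crank '[[[4,-0.1,-0.35],[0.2,0,0],4.4],[[3,0,0],[0,0,0],4.4],[[3,0,0],[0,0,0],4.4],[[0,0,0],[0,0,0],4.4]]';python3 -m crank '[[[0,0,0],[0,0,0],1.2],[[0,0,0],[0,0,0],1.2],[[0,0,0],[0,0,0],1.2],[[0,0,0],[0,0,0],1.2]]'
```

```text
t: 48.78
ee_pos: [644.7, -34.8, 185.3]
orientation: [-1.141, 1.253, 1.146]
ft_force: [0.2, -0.3, 0.7]
width: 44.0
t: 49.28
ee_pos: [647.7, -34.0, 187.9]
orientation: [-1.141, 1.247, 1.142]
ft_force: [-0.3, 7.5, 3.6]
width: 15.5
```

```bash
python3 -m crank '[[[0,0,0.8],[0,0,0],1.2],[[0,0,1],[0,0,0],1.2],[[0,0,1],[0,0,0],1.2],[[0,0,0.8],[0,0,0],1.2],[[0,0,0.4],[0,0,0],1.2]]';python3 -m crank '[[[0,0,0.2],[0,0,0],1.2],[[0,0,0],[0,0,0],1.2]]'
```

```text
t: 49.9
ee_pos: [651.0, 4.4, 187.9]
orientation: [-1.144, 1.25, 1.141]
ft_force: [-1.3, -2.0, 6.8]
width: 15.8
t: 50.15
ee_pos: [651.2, 6.0, 187.9]
orientation: [-1.144, 1.25, 1.141]
ft_force: [-1.9, -2.3, 7.1]
width: 15.5
```

```bash
python3 -m crank '[[[0,0,0.15],[0,0,0],1.2],[[0,0,0.15],[0,0,0],1.2],[[0,0,0],[0,0,0],1.2]]'
```

```text
t: 50.52
ee_pos: [651.1, 6.2, 187.9]
orientation: [-1.146, 1.254, 1.139]
ft_force: [-3.5, -12.4, 7.4]
width: 15.5
```

Force has risen to 12 N with no further travel, so the catch is at its home stop. Release, retreat and check.

```bash
python3 -m crank '[[[0,0,0.1],[0,0,0],1.2],[[0,0,-0.2],[0,0,0],1.2],[[0,0,0],[0,0,0],4.4],[[0,0,0],[0,0,0],4.4],[[0,0,0],[0,0,0],4.4]]';python3 -m crank '[[[-4,0,0],[0,0,0],4.4],[[-5,0,0],[0,0,0],4.4],[[-5,3,0],[0,0,0],4.4],[[0,6,0],[0,0,0],4.4],[[0,6,0],[0,0,0],4.4]]';python3 -m crank '[[[0,5,0],[0,0,0],4.4],[[0,0,0],[0,0,0],4.4],[[0,0,0],[0,0,0],4.4]]';python3 - <<'E'
from h import *
import pickle
np.set_printoptions(precision=1,suppress=True)
d=get_image("wrist");crop(d,120,130,400,300,2,"c30.png")
pickle.dump(d,open("im30.pkl","wb"))
d=get_image("scene");crop(d,0,0,640,480,1.25,"c30c.png")
d=get_image("side");crop(d,150,150,240,180,3.3,"c30s.png")
E
```

```text
t: 51.15
ee_pos: [650.9, 8.8, 186.4]
orientation: [-1.142, 1.251, 1.143]
ft_force: [0.1, 0.5, -0.7]
width: 42.0
t: 51.78
ee_pos: [500.2, 22.3, 327.0]
orientation: [-1.143, 1.25, 1.142]
ft_force: [-0.5, 1.1, -0.7]
width: 44.2
t: 52.15
ee_pos: [452.7, 26.6, 327.1]
orientation: [-1.143, 1.249, 1.141]
ft_force: [0.8, 0.1, 0.8]
width: 43.8
```

View pics/c30.png

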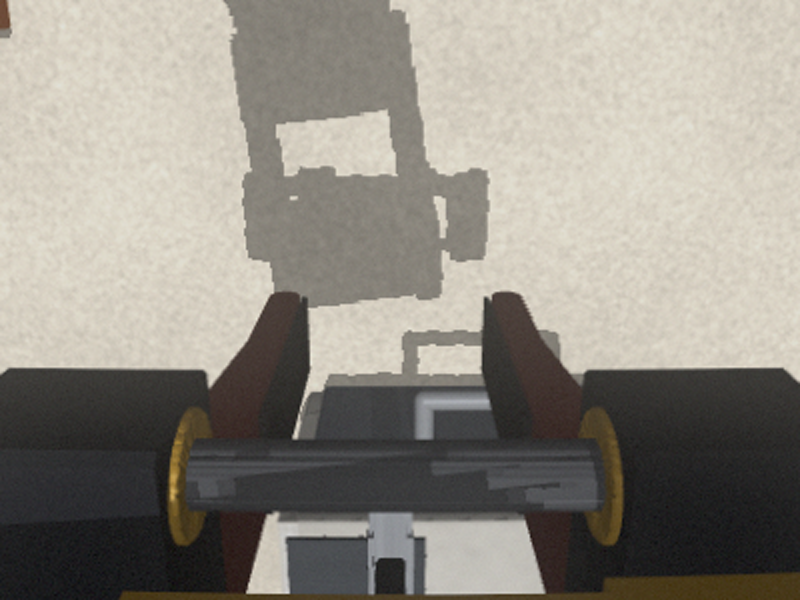

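View pics/c30c.png

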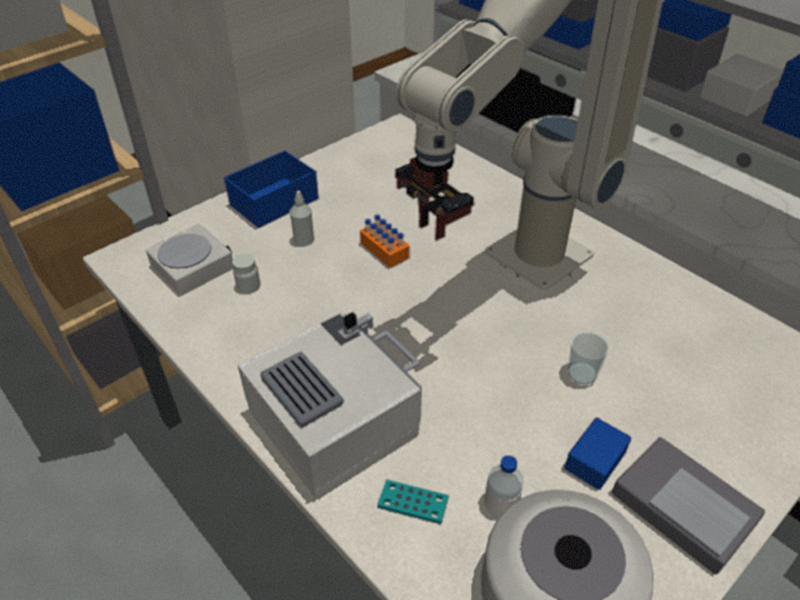

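View pics/c30s.png

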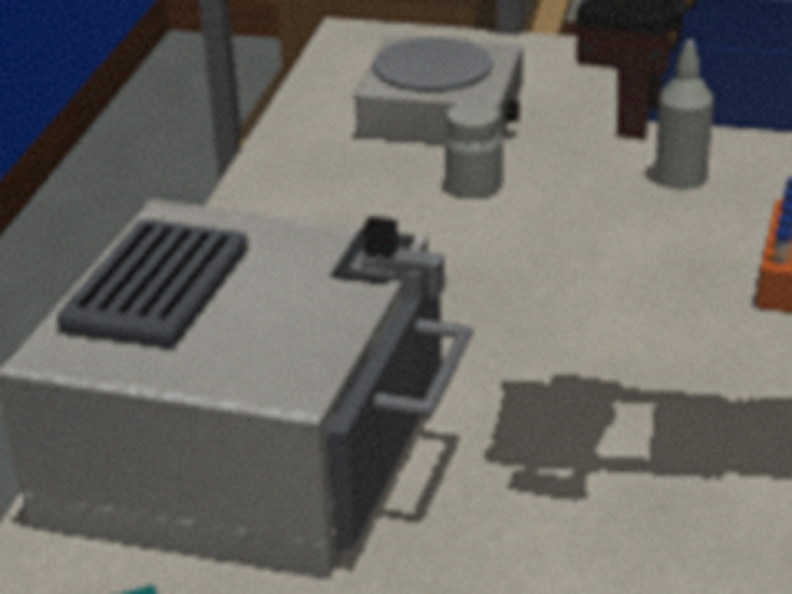

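Run:
```python
from h import *
import pickle
s0,d0=pickle.load(open("im0.pkl","rb"))
s,d=get_image("scene"),get_image("side")
def cen(im,x0,y0,x1,y1):
    g=im["pixels"][y0:y1,x0:x1].max(2);m=g<40;yy,xx=np.nonzero(m);return xx.mean()+x0,yy.mean()+y0,m.sum()
print(cen(s0,265,245,295,270),cen(s,265,245,295,270));print(cen(d0,255,210,280,235),cen(d,255,210,280,235))
for a,b,(x0,y0,w,h) in((s0,s,(295,260,42,40)),(d0,d,(265,240,32,40))):
    t=a["pixels"][y0:y0+h,x0:x0+w];r=b["pixels"][y0-8:y0+h+8,x0-8:x0+w+8]
    q=cv2.matchTemplate(r,t,cv2.TM_CCOEFF_NORMED);print(q.max(),np.unravel_index(q.argmax(),q.shape))
```

```text
(np.float64(279.47727272727275), np.float64(256.5113636363636), np.int64(88)) (np.float64(279.6551724137931), np.float64(256.54022988505744), np.int64(87))
(np.float64(264.69565217391306), np.float64(221.77173913043478), np.int64(92)) (np.float64(264.6373626373626), np.float64(221.75824175824175), np.int64(91))
0.33340117 (np.int64(0), np.int64(10))
0.99823964 (np.int64(8), np.int64(8))
```

Run:
```python
from workcell import *
print(get_obs()["t"],close_job())
```

```text
the job is handed in; nothing more can be done
52.4 None
```

The drying unit is loaded, shut and locked, and I handed the job in at t ≈ 52 s of the 210 s allowed.

- **Order of work:** I slid the catch clear to its stop and pulled the drawer out to its stop. Then I lowered the two aluminium plates and the knobbed hold-down plate over the posts, pushed the drawer shut, and slid the catch home.
- **Plates:** Only two aluminium carrier plates were on the bench. I saw no third in any view, and left the turquoise look-alike where it was.
- **Hold-down plate:** It had been knocked about 35 mm aside before I reached it. I measured it again and picked it from its new place.

**Last checks**
- **Stack:** Before shutting, the pictures showed it flat on the posts. The second plate and the hold-down plate touched down close to the expected heights. The first plate was let go about 1–2 mm above the tray.
- **Drawer:** It met its stop at 23 N. In the side picture the handle matched the starting (shut) picture, with a score of 0.998 and no offset.
- **Catch:** It met its home stop at 12 N, and the knob was within 0.2 pixel of its starting place in both fixed views.
- **One check that failed:** The same handle comparison in the scene view gave no match (0.33). I put this down to the gripper's shadow across that crop and did not repeat it.
- **Other things on the bench:** They looked undisturbed in the final pictures, which I judged by eye.

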